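Put the wash-down fittings back on their outline boards

ROBOT

A 6-joint arm with a two-finger parallel gripper is mounted at the origin on the work surface. World frame = base frame: x ahead of the robot, y to its left, z up, the work surface at z = 0. Lengths are in m, angles in degrees, forces in N, time in s.
With the tool pointing down it reaches from about 0.25 to 0.725 m from the base axis. Payload 9.7 kg.
Tool frame: the origin (TCP) lies midway between the tips of the shut fingers; the grasp point (between the pads) lies 19 mm behind it (bot.grasp_offset is the distance from the TCP to the grasp point, in m); z points along the fingers, x is the direction in which the jaws open and shut, and the axes are right-handed (so a half turn about z gives the same grasp; the last joint's range is limited). The gripper opens to 85 mm and grips with 20 to 120 N. Pads are 22 mm wide; open, the fingers measure 114 mm over their backs; the gripper's body (76 mm by 85 mm) begins 54 mm behind the grasp point. The pads swing forward as they close: fully open they stand 13 mm farther back than shut.
Start: joints at [67.323, 4.979, 10.078, 95.1, 0, 90], TCP at [0.212, 0.507, 0.231] pointing down, gripper open.
Joint ranges: [-179.16, 179.16], [-48.56, 103.87], [-65.8, 70.77], [-126.05, 130.52], [-82.76, 87.17], [-180, 180]. Speed limits (degrees/s): [127.2, 127.2, 147.25, 180, 180, 180].

INTERFACE

Orientations are given as [roll, pitch, yaw] about the fixed x, y, z axes, in that order (R = Rz(yaw) Ry(pitch) Rx(roll)).
In Python, from workcell import bot gives the robot as it stands.
- The arm moves only by the tool send_rows, never from a script. Its argument "targets" is a list of rows, each a list of 5 numbers: the closure, from 0 (fully open) to 1 (shut), then the shift along the world's x, y, z in mm, then the turn about the world's z in degrees. A call has 1 to 10 rows; each row is the pose to reach, as a shift and turn from the pose commanded when the call began; what a row does not reach only later rows make up. A row lasts 1/8 s, in which the tool goes at most 62.5 mm and 10.7 degrees, less where a joint would pass 70% of its speed; a pose out of reach is approached as far as the arm can. A call with a gripper value outside its range is refused whole. The fingers move at their own pace and stop on an object; "squeeze" is the grip in N (left out, the last holds). Time passes only in rows, so rows that repeat a pose let the fingers close. It gives the time, the measured TCP pose, the force and the opening at its end, in the units of the state.
- bot.get_obs(): the state, without advancing time (a new reading comes with each control period).
- bot.camera(name): name is "side" or "top" or "wrist"; returns a dict with "pixels" (420x560x3 uint8, red, green, blue), "intrinsics" (3x3 intrinsics, pixels), "view" (4x4, takes a point from world to camera coordinates); the wrist camera has in their place "mount" (4x4, takes a point from camera to tool coordinates, whose origin is the TCP and whose axes are the tool frame's). Camera axes: x right, y down, z forward; pixel columns grow to the right and rows downward; lengths in m; the calibration is good to about 2 mm. A picture is of the moment at which its call begins: read the wrist's pose just before it. There is no depth.
- bot.job_done(): hands the job in, once; it reports no verdict.
The state is a dict: "time": time; "q": joint angles; "qd": joint speeds; "joint_efforts": joint torques, N m; "ee_pos": TCP position; "tcp_rot": TCP orientation; "wrist_force": force on the tool from outside, world axes, zero at the start; "torque": the same for the moment, N m; "opening": finger opening in m.
Only numpy, scipy, OpenCV 4.12 (cv2) and the standard library are available. Lean on these libraries where they do the work, as an engineer would, in place of code of your own. Each camera call takes 0.05 s, during which the arm holds its last target.

TASK

After cleaning, put each of the four wash-down fittings (spray head, pipe tee, ball valve, drain strainer) back on the board that shows its own outline, right way up, centred on the outline and turned to match it, the tee's branch pointing as drawn. Set each one down rather than dropping it, let go of it, and leave the sanitiser bottle and the scrubbing brush where they are.

Things in the scene. Friction and masses are not known exactly. Their poses are not given: they have to be found in the camera images.
- rose_grip (a point): Spray head: round galvanised-steel shower rose standing face down, a cone 64 mm across at the foot, 76 mm high, with a round neck 30 mm in diameter from 44 to 76 mm up. This point is on its axis, in the neck, 60 mm above its underside. z is up along its axis; its yaw is of no account. Loose, about 0.25 kg.
- tee_grip (a point): Pipe tee: dark-grey plastic T-shaped fitting lying flat, with an upright red round cap, 30 mm in diameter, over the middle of its straight run, top 76 mm up. The run is 100 mm long along its y axis (40 mm wide), the single side branch points along its -x and ends 60 mm from the cap's axis. The grey pipes reach 40 mm up (36 mm beside the cap). This point is on the cap's axis, 59 mm above its underside. Loose, about 0.22 kg.
- valve_grip (a point): Ball valve: dark-grey straight body 90 mm long along its x axis with square ends 36 mm wide and high, and a blue wing handle above the middle: 60 mm long along x, 12 mm thick along y, from 46 to 70 mm up. This point is at the centre of the blue handle, 58 mm above the valve's underside. Both ends are alike; the handle does not turn. Loose, about 0.25 kg.
- strainer_grip (a point): Drain strainer: square brass plate 80 x 80 mm, 8 mm thick, with black slots, edges along its x and y, and an upright round brass knob 24 mm in diameter in the middle, from 8 to 46 mm up. This point is on the knob's axis, 31 mm above the underside. Loose, about 0.3 kg.
- pad_rose: Fixed pale-blue board 120 x 120 mm, 4 mm thick, with a dark-navy disc 66 mm across painted at its centre: the spray head's outline. Origin at the centre of the board's underside, edges along x and y.
- pad_tee: Fixed pale-blue board 120 x 120 mm, 4 mm thick, with a dark-navy T painted on it: the tee's outline. Origin at the centre of the board's underside, edges along x and y. The T's run lies along y, centred at 20 mm in the board's +x from its origin (there the axis of the red cap belongs); the branch of the T points along the board's -x.
- pad_valve: Fixed pale-blue board 120 x 120 mm, 4 mm thick, with a dark-navy bar 90 mm long along its x axis, 36 mm wide at both ends and a little narrower between, painted at its centre: the valve's outline. Origin at the centre of the board's underside.
- pad_strainer: Fixed pale-blue board 120 x 120 mm, 4 mm thick, with a dark-navy square 80 x 80 mm painted at its centre, sides along x and y: the strainer's outline. Origin at the centre of the board's underside.
- bottle: Bystander: white sanitiser bottle with an orange cap, 60 mm in diameter, 130 mm tall, standing loose at the right. Origin at the centre of its underside.
- brush: Bystander: loose scrubbing brush with a green back, 90 x 40 mm and 36 mm high, lying bristles down at the left, long along its x. Origin at the centre of its underside.
Mind the look-alikes: they are no part of the job. What is shaped like the part that bears rose_grip but blue is not meant. Leave any green look-alike of the pad_strainer alone.

How it is judged:
By the outcome, as a careful person would: the job done as asked, in the order asked, and still so for the second after the job is handed in, with the robot touching nothing.
It also fails if it takes over 109 s, if anything falls off the work surface, if the arm or the gripper's body presses on something with over 40 N, if the wrist force passes 120 N, or if a joint passes its speed limit or range.

## Working session

There is one attempt and no reset: what is moved stays moved. The work goes in short steps, Python scripts to look and compute and a tool call to move; the robot and the scene stay as the last step left them, time stands still between calls to the robot, and variables do not carry over. Pictures are saved under pics/ and viewed, and the job is handed in when it is done.

Besides the shell and the picture viewer there is one more tool, called after "Call:" as name(argument=value, ...) on one line, values as JSON. send_rows: Moves the arm, as the interface text tells. Its arguments: {"type":"object","properties":{"targets":{"type":"array","items":{"type":"array","items":{"type":"number"}}},"squeeze":{"type":"number"}},"required":["targets"]}

```bash
mkdir -p pics; ls; python3 - <<'E'
from workcell import bot
import cv2,json
o=bot.get_obs(); print(o)
import numpy as np
np.set_printoptions(precision=4,suppress=True)
for n in ["top","side","wrist"]:
    c=bot.camera(n); cv2.imwrite(f"pics/{n}0.png",c["pixels"][:,:,::-1])
    print(n,c["intrinsics"].tolist()); print(np.array(c.get("view",c.get("mount"))))
E
```

```text
pics
{'time': 0.0, 'q': array([ 6.73226014e+01,  5.01151544e+00,  1.00361970e+01,  9.50998224e+01,
       -2.72643465e-04,  9.00028736e+01]), 'qd': array([ 0.06357652, -0.03388965,  0.04080258,  0.03180821, -0.10500165,
       -0.00866616]), 'joint_efforts': array([ 2.57714295e-03, -5.20384991e+01,  4.64806044e+01,  1.60905684e-02,
       -2.77890035e-05,  1.48983435e-05]), 'ee_pos': array([0.21196447, 0.50727584, 0.23059469]), 'tcp_rot': array([1.79999724e+02, 7.51408781e-02, 6.73197278e+01]), 'wrist_force': array([ 0.20352536, -0.43364082, -0.21162578]), 'torque': array([-0.02008753, -0.00703016, -0.06582697]), 'opening': 0.08528524162851205}
top [[435.9363217593607, 0.0, 280.00207455022206], [0.0, 435.9363217593607, 215.16824716912254], [0.0, 0.0, 1.0]]
[[ 0.0232 -0.9997  0.0064 -0.0561]
 [-0.998  -0.0235 -0.0588  0.5226]
 [ 0.059  -0.005  -0.9982  1.1432]
 [ 0.      0.      0.      1.    ]]
side [[437.94282549146504, 0.0, 279.0463842552193], [0.0, 437.94282549146504, 209.89549617198182], [0.0, 0.0, 1.0]]
[[ 0.6993 -0.7149 -0.0027 -0.3989]
 [-0.419  -0.4068 -0.8118  0.2557]
 [ 0.5792  0.5688 -0.5839  0.9355]
 [ 0.      0.      0.      1.    ]]
wrist [[305.9475772583737, 0.0, 278.4277261320974], [0.0, 305.9475772583737, 211.55807605777972], [0.0, 0.0, 1.0]]
[[ 1.      0.0006  0.0002 -0.0008]
 [-0.0006  0.9567  0.2912 -0.0736]
 [ 0.     -0.2912  0.9567 -0.1427]
 [ 0.      0.      0.      1.    ]]
```

View pics/top0.png

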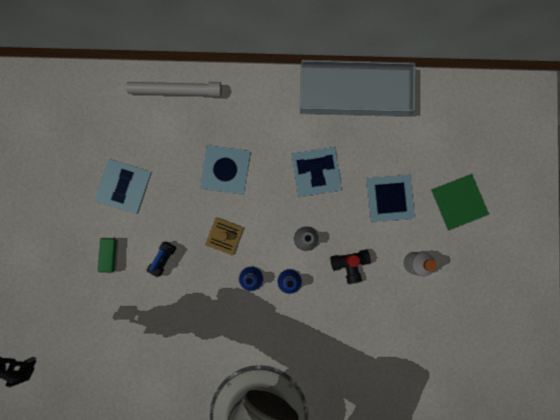

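View pics/side0.png

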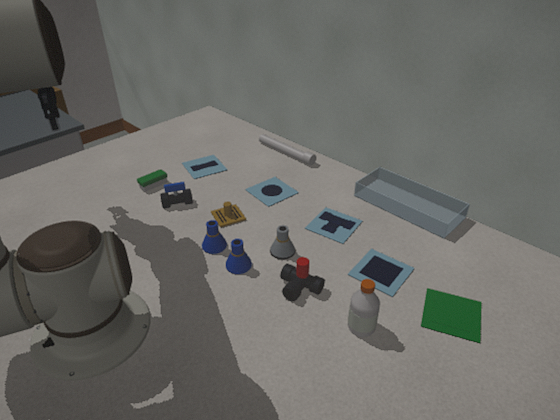

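View pics/wrist0.png

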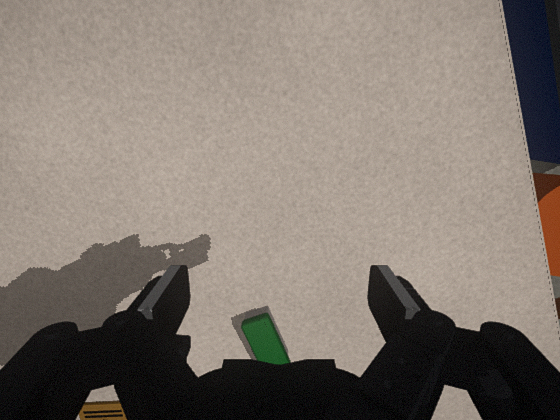

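```bash
cat > h.py <<'E'
import cv2, numpy as np
from scipy.spatial.transform import Rotation as R
np.set_printoptions(precision=4,suppress=True)
def T_tool(o):
    T=np.eye(4);T[:3,:3]=R.from_euler('xyz',o['tcp_rot'],degrees=True).as_matrix();T[:3,3]=o['ee_pos'];return T
def cam2world(c,o=None):
    return np.linalg.inv(c['view']) if 'view' in c else T_tool(o)@np.array(c['mount'])
def px2w(uv,z,K,C):
    uv=np.atleast_2d(np.asarray(uv,float)); z=np.broadcast_to(z,len(uv))
    d=np.c_[uv,np.ones(len(uv))]@np.linalg.inv(K).T@C[:3,:3].T
    o=C[:3,3]; return o+d*((z-o[2])/d[:,2])[:,None]
def w2px(P,K,C):
    P=np.atleast_2d(P); V=np.linalg.inv(C); p=(P@V[:3,:3].T+V[:3,3])@np.asarray(K).T
    return p[:,:2]/p[:,2:]
def save(n,img,crop=None,s=1):
    im=img[:,:,::-1]
    if crop: u0,v0,u1,v1=crop; im=im[v0:v1,u0:u1]
    cv2.imwrite(f'pics/{n}.png',cv2.resize(im,None,fx=s,fy=s,interpolation=cv2.INTER_CUBIC))
def hsv(img): return cv2.cvtColor(img,cv2.COLOR_RGB2HSV)
E
python3 - <<'E'
from h import *
im=cv2.imread('pics/top0.png')[:,:,::-1].copy()
save('topz',im,(90,130,490,300),2)
h=hsv(im)
for n,(u,v) in dict(board=(215,155),navy=(225,170),bluerose=(245,272),brass=(220,228),vhandle=(160,255),red=(353,261),rose=(300,232),ground=(200,280),tee=(365,258),bord2=(405,180)).items(): print(n,h[v,u],im[v,u])
E
```

```text
board [ 98  64 112] [ 84 105 112]
navy [112 194  25] [ 6 11 25]
bluerose [111 215  58] [ 9 24 58]
brass [ 20 136  60] [60 49 28]
vhandle [110 201  81] [17 39 81]
red [  1 206  99] [99 22 19]
rose [90 13 58] [55 58 58]
ground [ 26  18 113] [113 112 105]
tee [75 46 11] [ 9 11 10]
bord2 [ 98  68 108] [ 79 100 108]
```

View pics/topz.png

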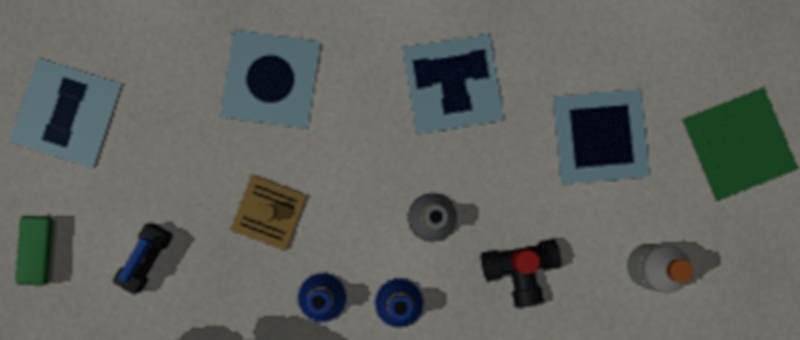

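```bash
cat > meas.py <<'E'
from h import *
def big(mask,near,minA=15):
    n,l,s,c=cv2.connectedComponentsWithStats(mask.astype(np.uint8))
    i=min((i for i in range(1,n) if s[i,4]>=minA),key=lambda i:np.hypot(*(c[i]-near)))
    return l==i
def world_rect(mask,z,K,C):
    cs,_=cv2.findContours(mask.astype(np.uint8),cv2.RETR_EXTERNAL,cv2.CHAIN_APPROX_NONE)
    c=max(cs,key=cv2.contourArea)
    cw=px2w(c[:,0],z,K,C)[:,:2]
    r=cv2.minAreaRect((cw*1000).astype(np.float32))
    return r
def centroid(mask,z,K,C):
    v,u=np.nonzero(mask); p=px2w(np.c_[u,v],z,K,C)[:,:2]
    q=p-p.mean(0); w,V=np.linalg.eigh(q.T@q)
    return p.mean(0)*1000, np.degrees(np.arctan2(V[1,1],V[0,1])), len(u)
E
python3 - <<'E'
from meas import *
from workcell import bot
c=bot.camera('top'); im=c['pixels'];K=np.array(c['intrinsics']);C=cam2world(c)
h=hsv(im); H,S,V=[h[...,i].astype(int) for i in range(3)]
board=((H>90)&(H<120)&(S>45)&(V>60))|((H>100)&(H<125)&(S>120)&(V<45))
navy=(H>100)&(H<125)&(S>120)&(V<45)
for n,p in dict(valve=(123,186),rose=(225,170),tee=(317,172),strainer=(390,198)).items():
    b=big(board,p,300); print(n,'board',world_rect(b,.004,K,C), centroid(b,.004,K,C)[0],'navy',centroid(navy&b,.004,K,C),world_rect(big(navy&b,p),.004,K,C))
red=(S>150)&((H<6)|(H>174))&(V>50)
m=big(red,(353,261)); print('red top',centroid(m,.076,K,C))
m=big((H>100)&(H<120)&(S>120)&(V>55),(160,258)); print('handle',centroid(m,.07,K,C))
m=big((H>12)&(H<28)&(S>90),(225,236)); print('brass',world_rect(m,.008,K,C))
m=big((S<90)&(V<85),(306,238)); print('rose',centroid(m,.03,K,C))
print('neck',px2w([(308,238)],.076,K,C))
dark=(V<40)
m=big(dark,(350,265),100); print('tee',centroid(m,.03,K,C),world_rect(m,.03,K,C))
m=big(dark|((H>100)&(H<120)&(S>120)),(160,258),100); print('valve',centroid(m,.03,K,C),world_rect(m,.036,K,C))
E
```

```text
valve board ((593.810546875, 381.6343688964844), (117.9023208618164, 117.4350357055664), 73.96314239501953) [593.5886 381.5228] navy (array([594.4494, 382.7011]), np.float64(163.85689824356436), 323) ((594.4285888671875, 382.8370056152344), (30.78961944580078, 84.24339294433594), 73.3509292602539)
rose board ((645.7200317382812, 107.52442169189453), (118.45528411865234, 117.64846801757812), 83.47115325927734) [645.5615 107.6992] navy (array([645.8902, 108.1402]), np.float64(-155.6930122492187), 401) ((645.9188842773438, 107.97697448730469), (59.65663528442383, 59.083160400390625), 35.16741943359375)
tee board ((645.1992797851562, -139.06979370117188), (117.45611572265625, 118.33551025390625), 10.367880821228027) [ 644.7473 -139.0496] navy (array([ 653.9452, -137.374 ]), np.float64(100.04339308101093), 610) ((645.6946411132812, -139.0291748046875), (75.36093139648438, 95.3596420288086), 10.63597583770752)
strainer board ((578.4454345703125, -340.19671630859375), (117.79135131835938, 118.53030395507812), 6.167730808258057) [ 578.3909 -339.9461] navy (array([ 578.9005, -340.2762]), np.float64(102.29613276008685), 789) ((578.980224609375, -340.3089904785156), (75.8484878540039, 76.35106658935547), 6.544450283050537)
red top (array([ 410.7969, -228.3233]), np.float64(94.72465098400151), 128)
handle (array([400.1784, 266.1071]), np.float64(151.29905831498323), 101)
brass ((465.7337646484375, 103.7313232421875), (78.28678894042969, 78.16165161132812), 70.55427551269531)
rose (array([ 465.0497, -121.2664]), np.float64(96.5801832424596), 591)
neck [[ 0.4644 -0.1152  0.076 ]]
tee (array([ 388.6301, -218.5765]), np.float64(49.40608135835471), 404) ((387.18170166015625, -217.68057250976562), (93.41971588134766, 55.1831169128418), 34.769615173339844)
valve (array([402.8128, 262.2944]), np.float64(151.93283756956544), 448) ((402.5036926269531, 260.4339294433594), (37.72376251220703, 90.0505599975586), 62.96773910522461)
```

Call:
send_rows(targets=[[0,252,-622,0,-55],[0,252,-622,0,-55],[0,252,-622,0,-55],[0,252,-622,0,-55],[0,252,-622,0,-55],[0,252,-622,0,-55],[0,252,-622,0,-55],[0,252,-622,0,-55],[0,252,-622,0,-55],[0,252,-622,0,-55]], squeeze=40)

```text
time: 1.45
ee_pos: [0.4471, -0.074, 0.2314]
tcp_rot: [180.0, -0.0, 12.3]
wrist_force: [1.3, 1.6, -0.4]
opening: 0.0852
```

Call:
send_rows(targets=[[0,20,-50,0,0],[0,20,-50,0,0],[0,20,-50,0,0]])

```text
time: 1.82
ee_pos: [0.4665, -0.1217, 0.2311]
tcp_rot: [-180.0, 0.0, 12.3]
wrist_force: [0.4, 0.0, 0.1]
opening: 0.0858
```

```bash
cat > snap.py <<'E'
from meas import *
from workcell import bot
import sys,pickle
def snap(n,cam='wrist'):
    o=bot.get_obs(); c=bot.camera(cam); save(n,c['pixels']); pickle.dump((o,c),open(f'pics/{n}.pkl','wb'))
    print(n,'t',o['time'],o['ee_pos'],o['tcp_rot'],'F',o['wrist_force'],'op',o['opening'])
    return c['pixels'],np.array(c['intrinsics']),cam2world(c,o)
def load(n):
    o,c=pickle.load(open(f'pics/{n}.pkl','rb')); return c['pixels'],np.array(c['intrinsics']),cam2world(c,o)
if __name__=='__main__': snap(*sys.argv[1:])
E
python3 snap.py w1
```

```text
w1 t 1.825 [ 0.4665 -0.1217  0.2311] [-179.9672    0.0365   12.2825] F [0.3791 0.0047 0.1387] op 0.08575890502238741
```

View pics/w1.png

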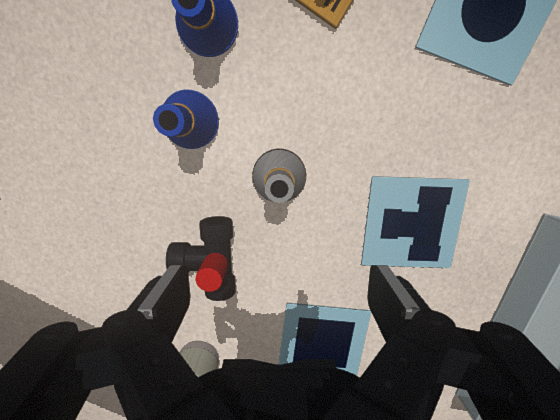

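```bash
python3 - <<'E'
from snap import *
im,K,C=load('w1'); h=hsv(im);H,S,V=[h[...,i].astype(int) for i in range(3)]
save('w1z',im,(230,130,330,230),5)
hole=big((V<45),(279,188),10); print(centroid(hole,.074,K,C))
for z in(.076,): print(px2w([(280,188)],z,K,C))
# foot circle predicted for axis candidates
im2=im[:,:,::-1].copy()
x,y=px2w([(279.5,188)],.076,K,C)[0,:2]
a=np.linspace(0,2*np.pi,60)
for z,r in((.0,.032),(.076,.015)):
    p=w2px(np.c_[x+r*np.cos(a),y+r*np.sin(a),0*a+z],K,C)
    big_=(p-[230,130])*5
    if z==0: Z=cv2.imread('pics/w1z.png')
    cv2.polylines(Z,[big_.astype(np.int32)],True,(0,255,0) if z==0 else (0,0,255),1)
cv2.imwrite('pics/w1z2.png',Z)
E
```

```text
(array([ 431.4821, -212.2281]), np.float64(103.09569550325281), 46)
[[ 0.4664 -0.1144  0.076 ]]
```

View pics/w1z2.png

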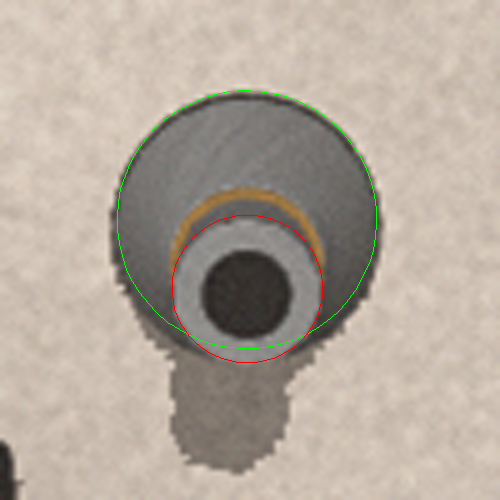

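Call:
send_rows(targets=[[0,0,7,-60,0],[0,0,7,-110,0],[0,0,7,-150,0],[0,0,7,-175,0],[0,0,7,-189,0],[0,0,7,-189,0],[0.4,0,7,-189,0],[0.8,0,7,-189,0],[1,0,7,-189,0],[1,0,7,-189,0]], squeeze=40)

```text
time: 3.12
ee_pos: [0.4666, -0.1151, 0.0432]
tcp_rot: [180.0, 0.0, 12.3]
wrist_force: [-4.2, -0.6, 7.4]
opening: 0.029
```

Call:
send_rows(targets=[[1,0,0,0,0],[1,0,0,0,0],[1,0,0,0,0],[1,0,0,20,0],[1,0,0,60,0],[1,0,0,60,0]])

```text
time: 3.88
ee_pos: [0.4682, -0.1152, 0.1049]
tcp_rot: [179.9, -0.2, 12.3]
wrist_force: [0.3, 0.9, -4.4]
opening: 0.0291
```

```bash
python3 snap.py w2
```

```text
w2 t 3.875 [ 0.4682 -0.1152  0.1049] [179.8886  -0.2266  12.3122] F [ 0.2835  0.9399 -4.3828] op 0.029110360743520407
```

View pics/w2.png

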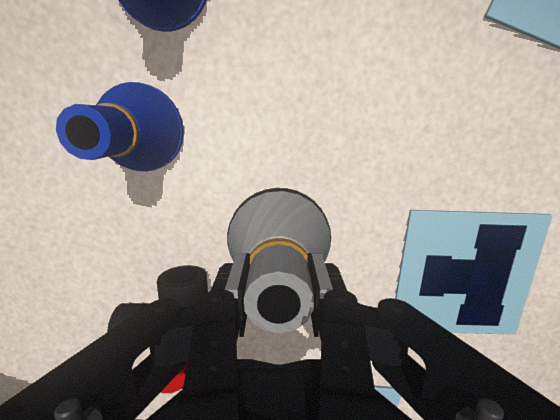

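Call:
send_rows(targets=[[1,30,10,60,0],[1,80,45,95,0],[1,130,85,95,0],[1,165,115,95,0],[1,178,125,95,0],[1,178,125,95,0],[1,178,125,95,0]])

```text
time: 4.8
ee_pos: [0.644, 0.0097, 0.1963]
tcp_rot: [-180.0, 0.1, 12.3]
wrist_force: [0.5, -1.0, -3.5]
opening: 0.0293
```

```bash
python3 snap.py w3
```

```text
w3 t 4.8 [0.644  0.0097 0.1963] [-179.9896    0.104    12.3005] F [ 0.5373 -0.9842 -3.4724] op 0.029328356865968824
```

View pics/w3.png

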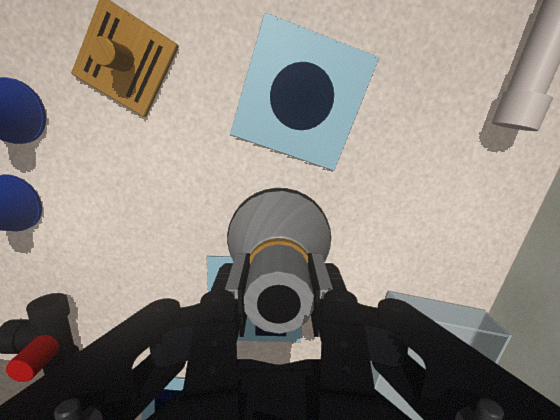

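```bash
cat >> meas.py <<'E'
def contour_w(mask,z,K,C):
    cs,_=cv2.findContours(mask.astype(np.uint8),cv2.RETR_EXTERNAL,cv2.CHAIN_APPROX_NONE)
    return (px2w(max(cs,key=cv2.contourArea)[:,0],z,K,C)[:,:2]*1000).astype(np.float32)
def rectify(im,K,C,z,x0,x1,y0,y1,s=1.0):
    # top view: world x up, y left; s px per mm
    P=np.array([[x1,y1,z],[x1,y0,z],[x0,y0,z],[x0,y1,z]],float); P[:,:2]/=1000
    w,h=int((y1-y0)*s),int((x1-x0)*s)
    M=cv2.getPerspectiveTransform(w2px(P,K,C).astype(np.float32),np.float32([[0,0],[w,0],[w,h],[0,h]]))
    return cv2.warpPerspective(im,M,(w,h),flags=cv2.INTER_CUBIC)
E
python3 - <<'E'
from snap import *
im,K,C=load('w3'); h=hsv(im);H,S,V=[h[...,i].astype(int) for i in range(3)]
for p,n in(((302,95),0),):
    print(h[95,302],h[50,290])
navy=(H>100)&(H<125)&(S>120)&(V<80)
m=big(navy,(302,95),300); print(cv2.fitEllipse(contour_w(m,.004,K,C)))
bd=(H>85)&(H<125)&(S>45); m=big(bd,(302,95),3000); print(cv2.minAreaRect(contour_w(m,.004,K,C)))
m=big((H>10)&(H<30)&(S>110),(125,60),500); print('strainer',cv2.minAreaRect(contour_w(m,.008,K,C)))
# held rose: foot bottom circle center predicted at TCP
o=bot.get_obs(); print(o['ee_pos'])
E
```

```text
[111 114  65] [ 98  51 200]
((356.6111755371094, 20.496641159057617), (22.641366958618164, 37.090145111083984), 123.54573059082031)
((646.5096435546875, 106.93753051757812), (119.11017608642578, 118.85400390625), 83.37235260009766)
strainer ((467.4388732910156, 103.08639526367188), (79.10731506347656, 80.4378662109375), 70.78926849365234)
[0.644  0.0095 0.1968]
```

```bash
python3 - <<'E'
from snap import *
im,K,C=load('w3'); h=hsv(im);H,S,V=[h[...,i].astype(int) for i in range(3)]
print(h[300,279])
m=big(V<50,(279,301),100); m2=cv2.morphologyEx(m.astype(np.uint8),cv2.MORPH_OPEN,np.ones((3,3)))
m=big((V<60)[...],(279,301),100)
print(centroid(m,.1968+.0328,K,C))
print(px2w([(279,301)],.1968+.0328,K,C)-[.644,.0096,0])
x,y=.644,.0096
Z=cv2.resize(im[180:350,200:360,::-1],None,fx=4,fy=4)
a=np.linspace(0,2*np.pi,90)
for z,r in((-.0432,.032),(.0328,.015)):
    p=w2px(np.c_[x+r*np.cos(a),y+r*np.sin(a),0*a+z+.1966],K,C)
    cv2.polylines(Z,[((p-[200,180])*4).astype(np.int32)],True,(0,255,0),1)
cv2.imwrite('pics/w3z.png',Z)
E
```

```text
[53 31 33]
(array([644.1212,   9.9936]), np.float64(99.25752393988043), 1298)
[[0.0001 0.0018 0.2296]]
```

View pics/w3z.png

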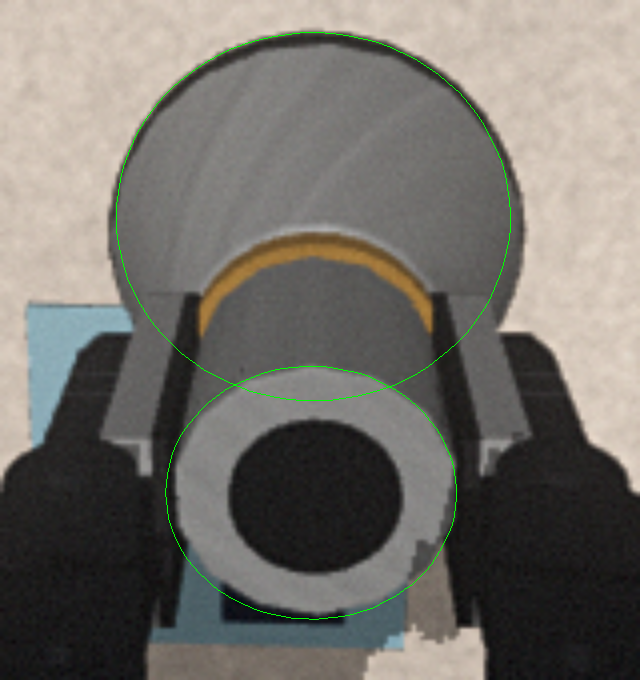

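Call:
send_rows(targets=[[1,2.3,50,0,0],[1,2.3,97.6,-30,0],[1,2.3,97.6,-80,0],[1,2.3,97.6,-120,0],[1,2.3,97.6,-138,0],[1,2.3,97.6,-143,0],[1,2.3,97.6,-145,0],[1,2.3,97.6,-145,0]])

```text
time: 5.85
ee_pos: [0.6478, 0.1077, 0.0539]
tcp_rot: [180.0, -0.1, 12.3]
wrist_force: [-0.6, 0.2, -2.8]
opening: 0.029
```

```bash
python3 snap.py w4
```

```text
w4 t 5.85 [0.6478 0.1077 0.0539] [179.9932  -0.1294  12.3051] F [-0.6157  0.2332 -2.8043] op 0.028985822396293468
```

View pics/w4.png

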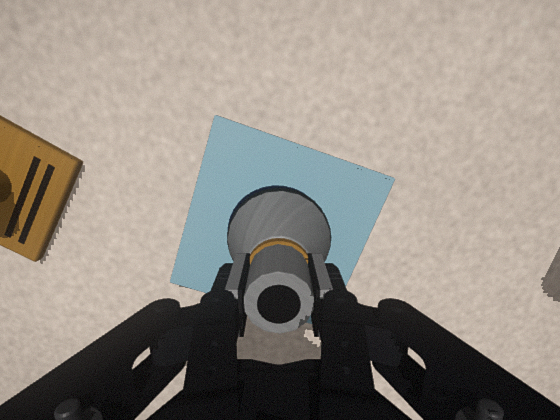

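Call:
send_rows(targets=[[1,-1,-0.5,0,0],[1,-1,-0.5,-3,0],[1,-1,-0.5,-5,0],[1,-1,-0.5,-5,0]])

```text
time: 6.4
ee_pos: [0.646, 0.1073, 0.0474]
tcp_rot: [180.0, -0.0, 12.3]
wrist_force: [0.3, 0.0, -0.6]
opening: 0.0288
```

Call:
send_rows(targets=[[1,0,0,-0.7,0],[1,0,0,-0.7,0]])

```text
time: 6.65
ee_pos: [0.6461, 0.1074, 0.0473]
tcp_rot: [-180.0, -0.0, 12.3]
wrist_force: [-2.2, 0.2, 4.9]
opening: 0.0288
```

Call:
send_rows(targets=[[0.6,0,0,0,0],[0.3,0,0,0,0],[0,0,0,0,0],[0,0,0,0,0],[0,0,0,30,0],[0,0,0,80,0],[0,0,-40,130,0],[0,0,-100,155,0],[0,0,-100,155,0],[0,0,-100,155,0]])

```text
time: 7.9
ee_pos: [0.646, 0.0072, 0.2012]
tcp_rot: [-180.0, 0.0, 12.3]
wrist_force: [0.1, 0.2, -0.6]
opening: 0.0853
```

```bash
python3 snap.py w5
```

```text
w5 t 7.9 [0.646  0.0072 0.2012] [-179.9806    0.0132   12.2698] F [ 0.1454  0.1678 -0.6382] op 0.0852690179470927
```

View pics/w5.png

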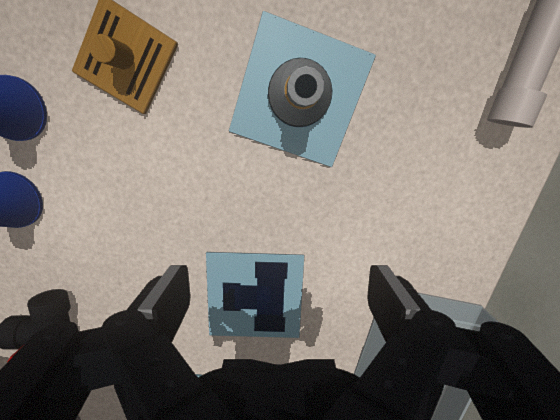

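```bash
python3 - <<'E'
from snap import *
im,K,C=load('w5'); h=hsv(im);H,S,V=[h[...,i].astype(int) for i in range(3)]
bd=(H>85)&(H<125)&(S>35)
m=big(bd,(302,90),3000); print('rosepad',cv2.minAreaRect(contour_w(m,.004,K,C)))
print('neck hole',centroid(big(V<50,(306,86),50),.078,K,C))
m=big(bd,(255,295),3000); print('teepad',cv2.minAreaRect(contour_w(m,.004,K,C)))
save('w5z',rectify(im,K,C,.004,560,730,-220,-60,3.5))
save('w5y',im,(240,20,370,150),5)
E
```

```text
rosepad ((646.4305419921875, 107.08849334716797), (119.10832977294922, 118.9743881225586), 83.38021850585938)
neck hole (array([646.3192, 107.8514]), np.float64(94.44758317934723), 359)
teepad ((646.3809204101562, -138.83917236328125), (118.9292984008789, 119.82328033447266), 10.592432022094727)
```

View pics/w5z.png

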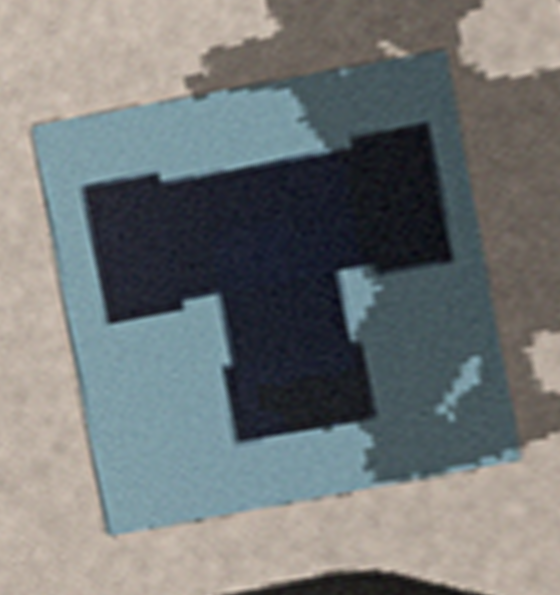

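View pics/w5y.png

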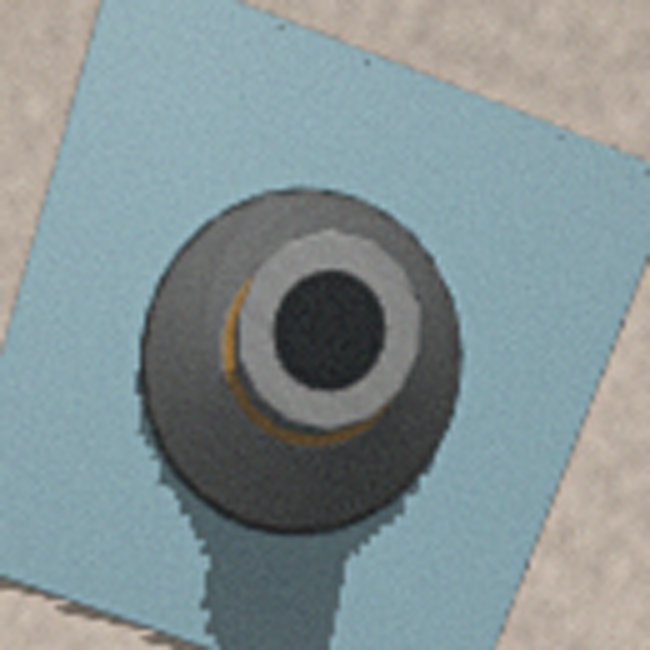

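Call:
send_rows(targets=[[0,-235,-235,10,0],[0,-235,-235,10,0],[0,-235,-235,10,0],[0,-235,-235,10,0],[0,-235,-235,10,0],[0,-235,-235,10,0],[0,-235,-235,10,0],[0,-235,-235,10,0],[0,-235,-235,10,0]])

```text
time: 9.07
ee_pos: [0.4117, -0.2267, 0.2111]
tcp_rot: [-180.0, 0.0, 12.4]
wrist_force: [-0.9, 0.6, 0.2]
opening: 0.085
```

```bash
python3 snap.py w6
```

```text
w6 t 9.075 [ 0.4117 -0.2267  0.2111] [-179.9642    0.0285   12.4291] F [-0.8635  0.6357  0.2401] op 0.08504589143800405
```

View pics/w6.png

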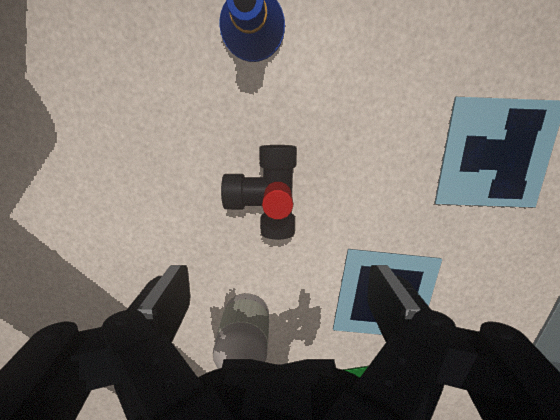

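```bash
cat > fit.py <<'E'
from snap import *
from scipy.optimize import minimize
a=np.linspace(0,2*np.pi,24,endpoint=False)
def cyl(axis,s0,s1,r,zc):
    P=[]
    for s in(s0,s1):
        for t in a:
            if axis=='y': P.append((r*np.cos(t),s,zc+r*np.sin(t)))
            if axis=='x': P.append((s,r*np.cos(t),zc+r*np.sin(t)))
            if axis=='z': P.append((r*np.cos(t),r*np.sin(t),s))
    return np.array(P)
def box(x,y,z): return np.array([(i,j,k) for i in x for j in y for k in z],float)
TEE=[cyl('y',-.05,-.03,.020,.02),cyl('y',.03,.05,.020,.02),cyl('y',-.05,.05,.018,.018),cyl('x',-.06,-.04,.020,.02),cyl('x',-.06,0,.018,.018),cyl('z',.02,.076,.015,0)]
VALVE=[box((-.045,-.025),(-.018,.018),(0,.036)),box((.025,.045),(-.018,.018),(0,.036)),box((-.045,.045),(-.015,.015),(.003,.033)),box((-.03,.03),(-.006,.006),(.046,.070))]
STR=[box((-.04,.04),(-.04,.04),(0,.008)),cyl('z',.008,.046,.012,0)]
def render(parts,p,K,C,z0,shape,S=4):
    c,s=np.cos(p[2]),np.sin(p[2]); M=np.zeros(shape,np.uint8)
    for P in parts:
        W=np.c_[p[0]+c*P[:,0]-s*P[:,1],p[1]+s*P[:,0]+c*P[:,1],P[:,2]+z0]
        hull=cv2.convexHull(w2px(W,K,C).astype(np.float32))
        cv2.fillConvexPoly(M,np.round(hull*16).astype(np.int32),255,cv2.LINE_AA,4)
    return M.astype(float)/255
def fit(mask,parts,p0,K,C,z0=0,ignore=None):
    m=cv2.GaussianBlur(mask.astype(float),(0,0),1)
    w=1 if ignore is None else ~ignore
    def f(d):
        p=[p0[0]+d[0]/1000,p0[1]+d[1]/1000,np.radians(p0[2]+d[2])]
        return (w*(cv2.GaussianBlur(render(parts,p,K,C,z0,m.shape),(0,0),1)-m)**2).sum()
    best=None
    for g in(0,):
        r=minimize(f,[0,0,g],method='Nelder-Mead',options=dict(initial_simplex=[[0,0,0],[4,0,0],[0,4,0],[0,0,6]],xatol=.02,fatol=.1))
    d=r.x; return np.array([p0[0]*1000+d[0],p0[1]*1000+d[1],p0[2]+d[2]]),r.fun,mask.sum()
def draw(im,parts,p,K,C,z0,n,crop,s):
    M=(render(parts,[p[0]/1000,p[1]/1000,np.radians(p[2])],K,C,z0,im.shape[:2])>.5).astype(np.uint8)
    I=im.copy(); u0,v0,u1,v1=crop
    I=cv2.resize(I[v0:v1,u0:u1],None,fx=s,fy=s); M=cv2.resize(M[v0:v1,u0:u1],None,fx=s,fy=s,interpolation=cv2.INTER_LINEAR)
    cs,_=cv2.findContours(M,cv2.RETR_LIST,cv2.CHAIN_APPROX_NONE); cv2.drawContours(I,cs,-1,(0,255,0),1)
    save(n,I)
E
python3 - <<'E'
from fit import *
im,K,C=load('w6'); h=hsv(im);H,S,V=[h[...,i].astype(int) for i in range(3)]
m=(V<60)|((S>150)&((H<8)|(H>172))); m=big(m,(265,195),1000)
r=fit(m,TEE,(.411,-.228,12),K,C); print(r)
draw(im,TEE,r[0],K,C,0,'w6z',(200,120,330,260),4)
EOF
E
```

```text
(array([ 411.5735, -232.2467,   11.8281]), np.float64(453.8026373660914), np.int64(3894))Traceback (most recent call last):
  File "<stdin>", line 6, in <module>
NameError: name 'EOF' is not defined
```

View pics/w6z.png

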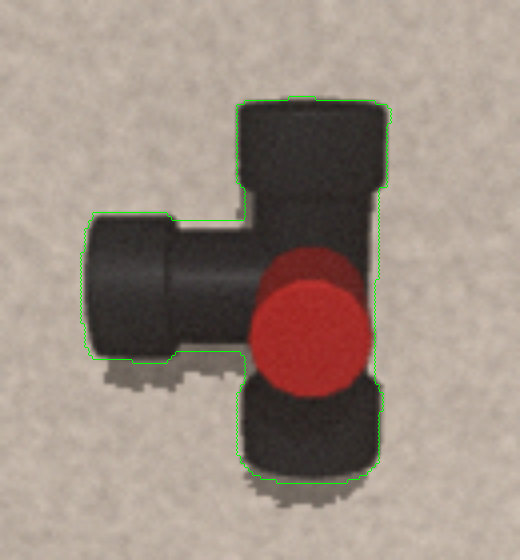

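```bash
sed -i "s/cyl('y',-.05,.05,.018,.018)/cyl('y',-.05,.05,.016,.020)/; s/cyl('x',-.06,0,.018,.018)/cyl('x',-.06,0,.016,.020)/" fit.py; python3 - <<'E'
from fit import *
im,K,C=load('w6'); h=hsv(im);H,S,V=[h[...,i].astype(int) for i in range(3)]
m=(V<60)|((S>150)&((H<8)|(H>172))); m=big(m,(265,195),1000)
r=fit(m,TEE,(.411,-.228,12),K,C); print(r)
draw(im,TEE,r[0],K,C,0,'w6z2',(200,120,330,260),4)
# red top ellipse: bright red
b=big((S>150)&((H<8)|(H>172))&(V>120),(277,204),100); print(b.sum()); c=contour_w(b,.076,K,C); print(cv2.fitEllipse(c),centroid(b,.076,K,C))
E
```

```text
(array([ 411.8244, -232.0858,   12.0307]), np.float64(340.1566053465596), np.int64(3894))
697
((411.4834289550781, -230.9009246826172), (27.696216583251953, 27.79842758178711), 70.7626953125) (array([ 411.4582, -230.7569]), np.float64(149.5916653860345), 697)
```

View pics/w6z2.png

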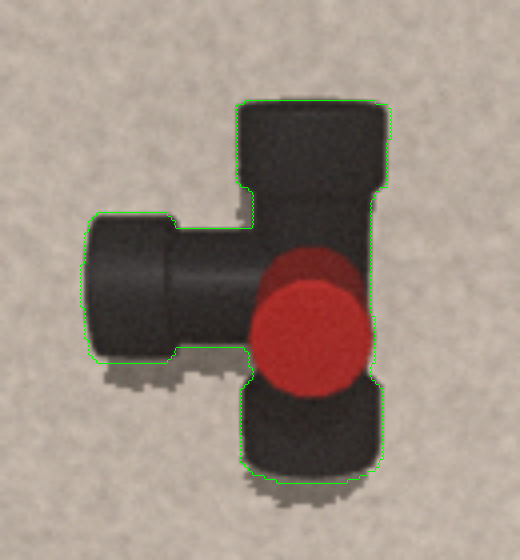

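Call:
send_rows(targets=[[0,0,-4,-60,0],[0,0,-4,-110,0],[0,0,-4,-145,0],[0,0,-4,-163,0],[0,0,-4,-169,0],[0,0,-4,-169,0],[0.4,0,-4,-169,0],[0.8,0,-4,-169,0],[1,0,-4,-169,0],[1,0,-4,-169,0]], squeeze=50)

```text
time: 10.38
ee_pos: [0.4113, -0.2319, 0.0432]
tcp_rot: [180.0, -0.0, 12.3]
wrist_force: [-1.0, 1.0, 4.5]
opening: 0.0284
```

Call:
send_rows(targets=[[1,0,0,0,0],[1,0,0,0,0],[1,0,0,0,0]])

```text
time: 10.75
ee_pos: [0.4112, -0.2318, 0.0431]
tcp_rot: [180.0, -0.0, 12.3]
wrist_force: [-0.5, 0.6, 6.2]
opening: 0.0286
```

Call:
send_rows(targets=[[1,0,0,20,0],[1,0,0,60,0],[1,0,0,100,0],[1,0,0,100,0],[1,0,0,100,0]])

```text
time: 11.38
ee_pos: [0.4107, -0.2315, 0.1413]
tcp_rot: [-179.9, 0.1, 12.3]
wrist_force: [1.1, -0.2, -3.4]
opening: 0.0293
```

```bash
python3 snap.py w7
```

```text
w7 t 11.375 [ 0.4107 -0.2315  0.1413] [-179.9407    0.0662   12.321 ] F [ 1.0726 -0.2241 -3.4164] op 0.029272349944593094
```

View pics/w7.png

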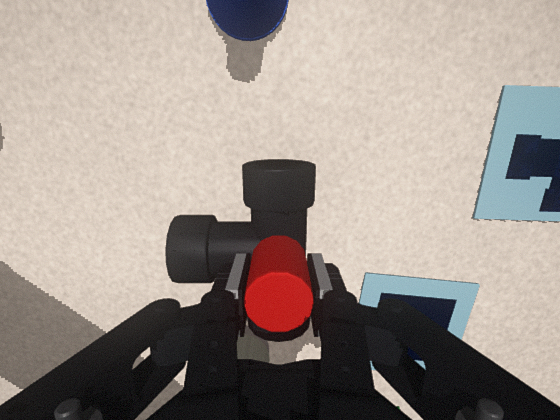

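```bash
cat > inhand.py <<'E'
from fit import *
def inhand(n,parts,p0,z0,mask,ignore,crop,out):
    im,K,C=load(n); r=fit(mask,parts,p0,K,C,z0,ignore); print(n,r); draw(im,parts,r[0],K,C,z0,out,crop,3); return r
E
python3 - <<'E'
from inhand import *
im,K,C=load('w7'); h=hsv(im);H,S,V=[h[...,i].astype(int) for i in range(3)]
m=(V<60)|((S>150)&((H<8)|(H>172)))
ig=np.ones(m.shape,bool); ig[120:262,120:350]=False; ig[250:,225:]=True
for z in (.096,.098,.100): inhand('w7',TEE,(.4107,-.2315,12.3),z,m,ig,(130,120,380,340),'w7z')
E
```

```text
w7 (array([ 411.3617, -232.5526,   12.8666]), np.float64(1183.7533038946776), np.int64(62496))
w7 (array([ 411.4946, -231.9581,   13.0744]), np.float64(1263.1923488966704), np.int64(62496))
w7 (array([ 411.5078, -231.6834,   12.8051]), np.float64(1373.4779432178343), np.int64(62496))
```

View pics/w7z.png

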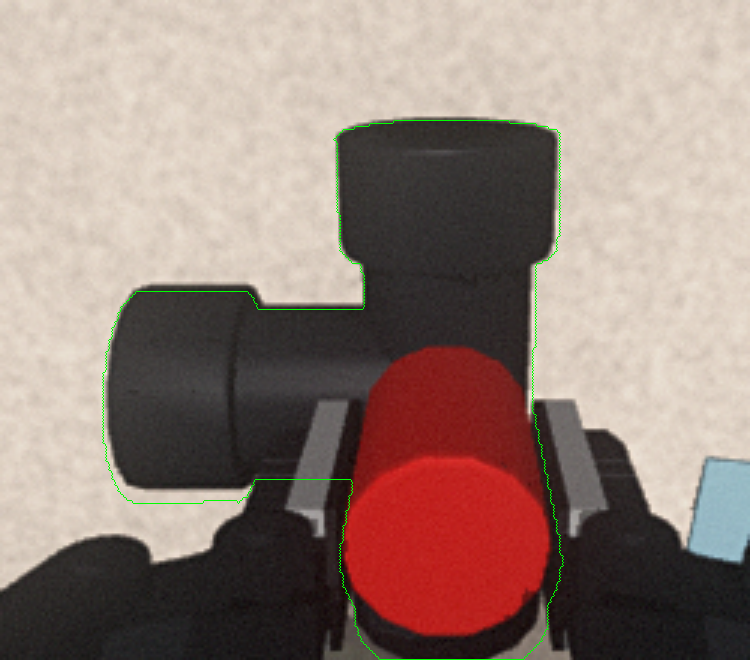

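```bash
python3 - <<'E'
from fit import *
im,K,C=load('w7'); h=hsv(im);H,S,V=[h[...,i].astype(int) for i in range(3)]
b=big((S>150)&((H<8)|(H>172))&(V>155),(279,302),100); print(b.sum()); c=contour_w(b,.174,K,C); print(cv2.fitEllipse(c))
o=bot.get_obs();print(o['ee_pos'])
im,K,C=load('w6'); h=hsv(im);H,S,V=[h[...,i].astype(int) for i in range(3)]
navy=(H>100)&(H<125)&(S>100)&(V<80)
bd=(H>85)&(H<125)&(S>35)
m=big(bd,(390,290),1000); print('strpad',cv2.minAreaRect(contour_w(m,.004,K,C)))
E
```

```text
3197
((410.62432861328125, -230.68905639648438), (27.70882797241211, 27.924978256225586), 12.266876220703125)
[ 0.4104 -0.2314  0.1409]
strpad ((578.9046630859375, -340.4637145996094), (119.23507690429688, 119.81108856201172), 6.257349967956543)
```

Call:
send_rows(targets=[[1,55,21,0,-1.8],[1,115,43,0,-1.8],[1,170,64,0,-1.8],[1,220,83,0,-1.8],[1,250,94,0,-1.8],[1,255,96,0,-1.8],[1,255,96,-40,-1.8],[1,255,96,-65,-1.8],[1,255,96,-78,-1.8],[1,255,96,-78,-1.8]])

```text
time: 12.68
ee_pos: [0.665, -0.1359, 0.0636]
tcp_rot: [-180.0, 0.1, 10.5]
wrist_force: [-0.4, -0.7, -1.6]
opening: 0.0284
```

```bash
python3 snap.py w8
```

```text
w8 t 12.675 [ 0.665  -0.1359  0.0636] [-179.9578    0.1113   10.495 ] F [-0.3557 -0.7178 -1.569 ] op 0.028416126824902216
```

View pics/w8.png

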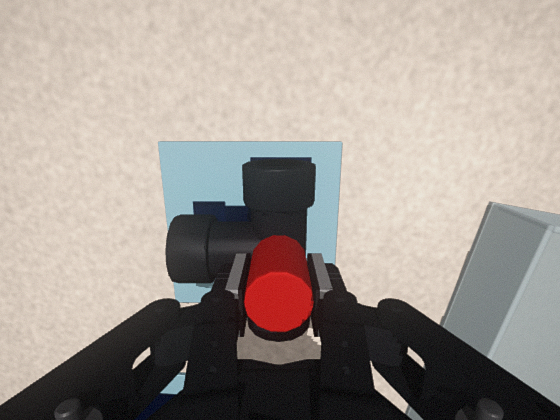

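Call:
send_rows(targets=[[1,0.5,0.5,-8,0],[1,0.5,0.5,-13,0],[1,0.5,0.5,-15.5,0],[1,0.5,0.5,-15.5,0]])

```text
time: 13.22
ee_pos: [0.6664, -0.1351, 0.0489]
tcp_rot: [-180.0, 0.0, 10.5]
wrist_force: [0.7, 1.5, -1.8]
opening: 0.0287
```

Call:
send_rows(targets=[[1,0,0,-1,0],[1,0,0,-1,0]])

```text
time: 13.48
ee_pos: [0.6666, -0.1352, 0.0481]
tcp_rot: [180.0, -0.0, 10.5]
wrist_force: [0.5, -0.2, -2.1]
opening: 0.0283
```

```bash
python3 snap.py w9
```

```text
w9 t 13.475 [ 0.6666 -0.1352  0.0481] [179.9975  -0.006   10.5244] F [ 0.5195 -0.2372 -2.1213] op 0.028342148091057028
```

View pics/w9.png

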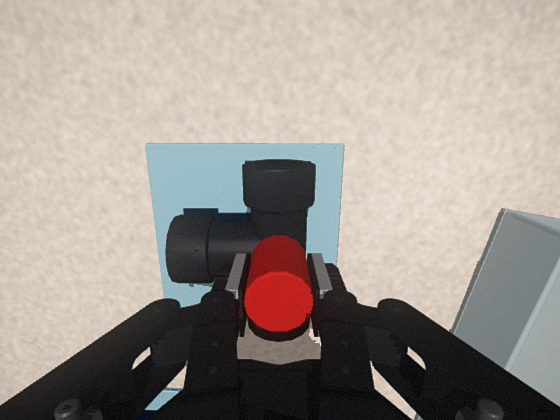

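Call:
send_rows(targets=[[1,-0.3,0,-1,0],[1,-0.3,0,-1,0]])

```text
time: 13.78
ee_pos: [0.6664, -0.1352, 0.0473]
tcp_rot: [180.0, -0.0, 10.5]
wrist_force: [-1.3, 0.0, -1.3]
opening: 0.0288
```

Call:
send_rows(targets=[[1,0,0,-0.7,0],[1,0,0,-0.7,0]])

```text
time: 14.02
ee_pos: [0.6664, -0.1352, 0.0472]
tcp_rot: [180.0, -0.0, 10.5]
wrist_force: [-2.0, 0.3, 4.7]
opening: 0.0287
```

Call:
send_rows(targets=[[0.6,0,0,0,0],[0.3,0,0,0,0],[0,0,0,0,0],[0,0,0,0,0],[0,0,0,30,0],[0,0,0,80,0],[0,-10,-30,130,0],[0,-20,-60,155,0],[0,-20,-60,155,0],[0,-20,-60,155,0]])

```text
time: 15.28
ee_pos: [0.6462, -0.1949, 0.2004]
tcp_rot: [-180.0, 0.1, 10.5]
wrist_force: [0.3, 0.2, -0.7]
opening: 0.0853
```

```bash
python3 snap.py w10; python3 - <<'E'
from fit import *
im,K,C=load('w10'); h=hsv(im);H,S,V=[h[...,i].astype(int) for i in range(3)]
R_=rectify(im,K,C,.004,560,730,-220,-60,3.5); save('w10r',R_)
bd=(H>85)&(H<125)&(S>35)
red=((S>150)&((H<8)|(H>172)))
b=big(red&(V>120),(280,180),100); print('cap',cv2.fitEllipse(contour_w(b,.080,K,C)))
E
```

```text
w10 t 15.275 [ 0.6462 -0.1949  0.2004] [-179.958     0.0512   10.5114] F [ 0.3247  0.2136 -0.7205] op 0.08532652843449964
cap ((666.1373291015625, -134.5443115234375), (27.642887115478516, 28.049686431884766), 21.738056182861328)
```

View pics/w10.png

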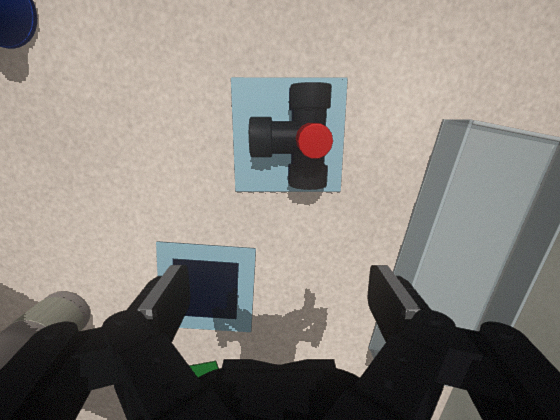

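View pics/w10r.png

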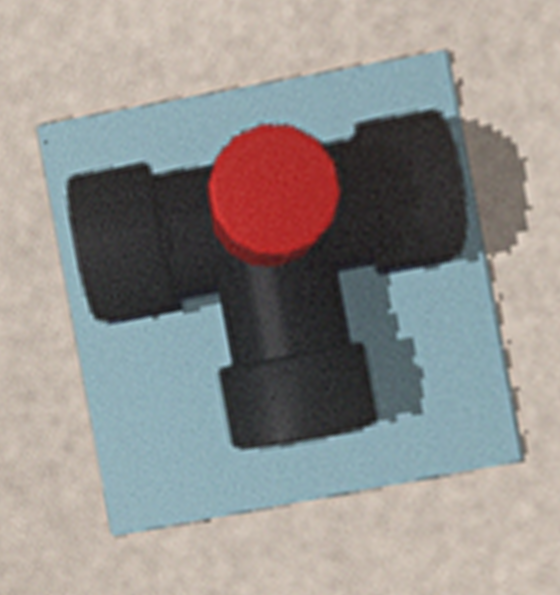

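```bash
python3 - <<'E'
from fit import *
im,K,C=load('w10'); h=hsv(im);H,S,V=[h[...,i].astype(int) for i in range(3)]
red=((S>150)&((H<8)|(H>172)))
m=big(((V<70)&(S<90))|red,(300,135),1000)
r=fit(m,TEE,(.666,-.135,10.5),K,C,.004); print(r)
bd=(H>85)&(H<125)&(S>35); m=big(bd|m,(290,135),3000)
c=contour_w(m,.004,K,C); R0=cv2.minAreaRect(c); print('board',R0)
draw(im,TEE,r[0],K,C,.004,'w10z',(220,60,370,210),4)
m=big(bd,(205,290),1000); print('strpad',cv2.minAreaRect(contour_w(m,.004,K,C)))
E
```

```text
(array([ 665.8148, -135.4129,   10.259 ]), np.float64(202.33661155081558), np.int64(5375))
board ((646.4053344726562, -140.19097900390625), (119.15026092529297, 118.41183471679688), 10.536772727966309)
strpad ((580.0901489257812, -340.5866394042969), (118.81355285644531, 120.00093078613281), 6.506556034088135)
```

View pics/w10z.png

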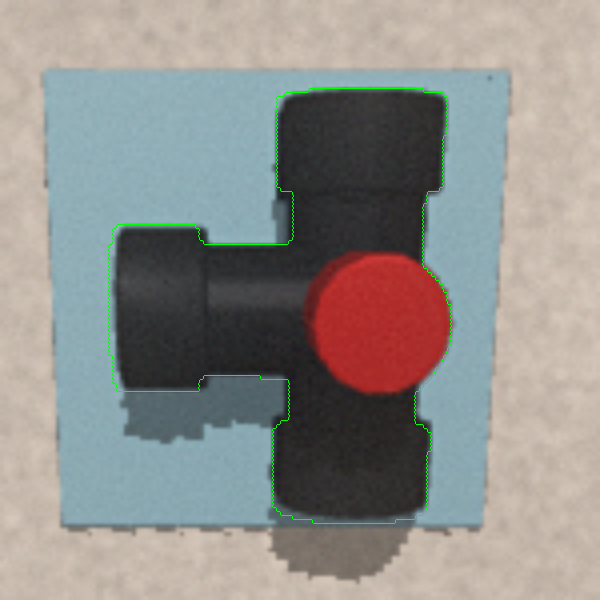

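Call:
send_rows(targets=[[0,-246,459,10,51],[0,-246,459,10,51],[0,-246,459,10,51],[0,-246,459,10,51],[0,-246,459,10,51],[0,-246,459,10,51],[0,-246,459,10,51],[0,-246,459,10,51],[0,-246,459,10,51],[0,-246,459,10,51]])

```text
time: 16.58
ee_pos: [0.3988, 0.2653, 0.2103]
tcp_rot: [-179.9, 0.1, 61.8]
wrist_force: [0.7, -0.5, -0.2]
opening: 0.0852
```

Call:
send_rows(targets=[[0,0,0,0,0],[0,0,0,0,0]])

```text
time: 16.82
ee_pos: [0.4006, 0.2631, 0.2111]
tcp_rot: [-180.0, 0.0, 61.5]
wrist_force: [-0.5, 0.0, 0.3]
opening: 0.0853
```

```bash
python3 snap.py w11
```

```text
w11 t 16.825 [0.4006 0.2631 0.2111] [-179.9913    0.0295   61.4519] F [-0.4613  0.0214  0.3267] op 0.08530475952694522
```

View pics/w11.png

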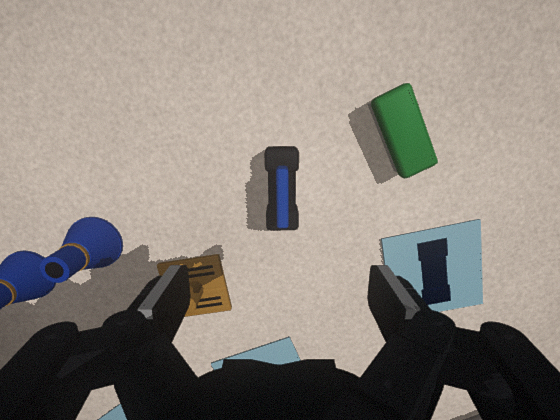

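```bash
python3 - <<'E'
from fit import *
im,K,C=load('w11'); h=hsv(im);H,S,V=[h[...,i].astype(int) for i in range(3)]
blue=(H>100)&(H<120)&(S>140)
m=big((V<70)|blue,(283,188),1000)
r=fit(m,VALVE,(.400,.263,152),K,C); print(r)
draw(im,VALVE,r[0],K,C,0,'w11z',(230,130,340,250),5)
b=big(blue&(V>70),(283,198),100); print('handle',cv2.minAreaRect(contour_w(b,.070,K,C)))
bd=(H>85)&(H<125)&(S>35); mb=big(bd,(440,268),1500); print('pad',cv2.minAreaRect(contour_w(mb,.004,K,C)))
nv=big((H>100)&(H<125)&(S>100)&(V<75),(434,270),300); print('bar',cv2.minAreaRect(contour_w(nv,.004,K,C)))
save('w11p',im,(365,205,500,325),5)
E
```

```text
(array([402.6567, 264.5233, 151.8202]), np.float64(198.60035610465488), np.int64(2338))
handle ((401.4376220703125, 265.4991455078125), (9.787191390991211, 58.235496520996094), 61.956268310546875)
pad ((595.4824829101562, 380.8125305175781), (119.51008605957031, 123.9749984741211), 73.87969207763672)
bar ((603.4003295898438, 379.0556640625), (35.106292724609375, 71.32201385498047), 73.68936157226562)
```

View pics/w11z.png

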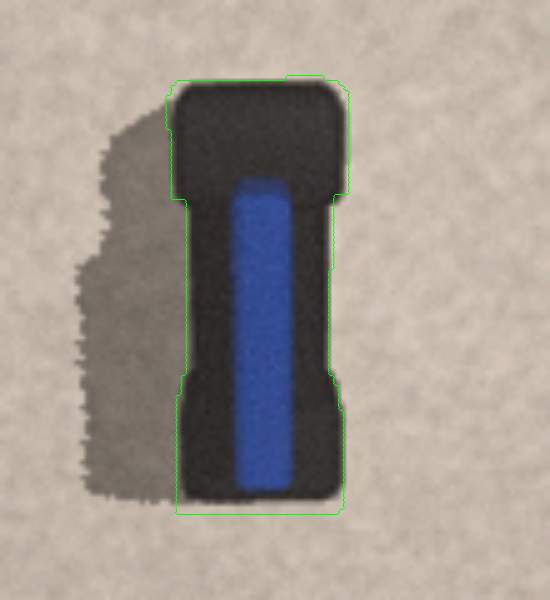

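View pics/w11p.png

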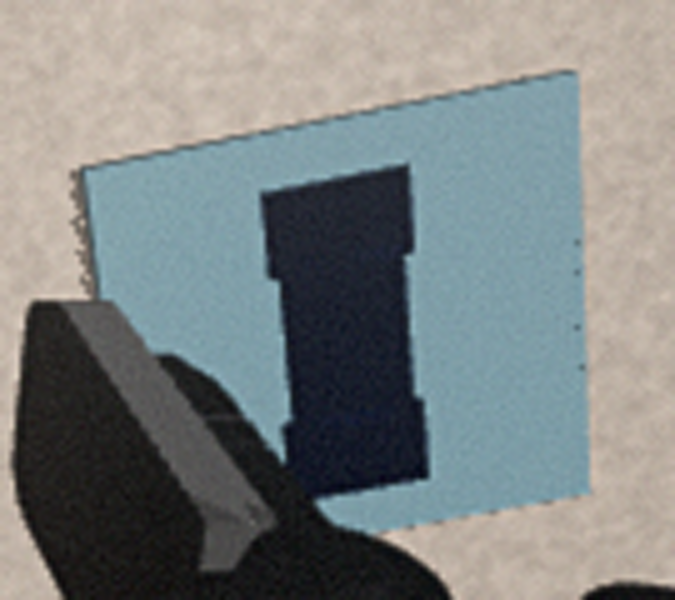

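Call:
send_rows(targets=[[0,1,2,-60,0.5],[0,1,2,-110,0.5],[0,1,2,-145,0.5],[0,1,2,-163,0.5],[0,1,2,-170,0.5],[0,1,2,-170,0.5],[0.4,1,2,-170,0.5],[0.8,1,2,-170,0.5],[1,1,2,-170,0.5],[1,1,2,-170,0.5]], squeeze=50)

```text
time: 18.12
ee_pos: [0.4013, 0.2659, 0.0416]
tcp_rot: [180.0, -0.0, 62.0]
wrist_force: [0.3, 2.9, 1.3]
opening: 0.0122
```

Call:
send_rows(targets=[[1,0,0,0,0],[1,0,0,0,0],[1,0,0,0,0],[1,0,0,0,0]])

```text
time: 18.62
ee_pos: [0.4013, 0.2659, 0.0415]
tcp_rot: [180.0, -0.0, 62.0]
wrist_force: [-1.0, -0.1, 4.1]
opening: 0.011
```

Call:
send_rows(targets=[[1,0,0,20,0],[1,0,0,60,0],[1,0,0,100,0],[1,0,0,100,0],[1,0,0,100,0]])

```text
time: 19.25
ee_pos: [0.401, 0.2656, 0.1402]
tcp_rot: [-180.0, 0.1, 62.0]
wrist_force: [0.2, -0.2, -2.9]
opening: 0.0113
```

```bash
python3 snap.py w12
```

```text
w12 t 19.25 [0.401  0.2656 0.1402] [-179.9644    0.0653   62.0232] F [ 0.1648 -0.1849 -2.9359] op 0.011300458389136302
```

View pics/w12.png

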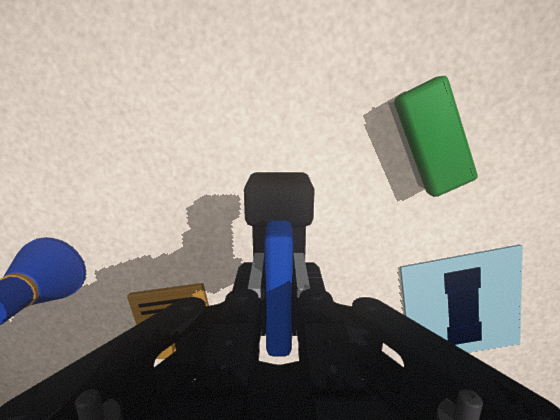

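```bash
python3 - <<'E'
from fit import *
im,K,C=load('w12'); h=hsv(im);H,S,V=[h[...,i].astype(int) for i in range(3)]
blue=(H>100)&(H<120)&(S>140)
b=big(blue&(V>70),(280,290),300); print('handle',cv2.minAreaRect(contour_w(b,.1687,K,C)))
bd=(H>85)&(H<125)&(S>35); mb=big(bd,(460,295),1500); print('pad',cv2.minAreaRect(contour_w(mb,.004,K,C)))
nv=big((H>100)&(H<125)&(S>100)&(V<75),(463,305),300); print('bar',cv2.minAreaRect(contour_w(nv,.004,K,C)))
E
```

```text
handle ((398.28460693359375, 266.3389587402344), (11.233175277709961, 64.36917877197266), 62.12543869018555)
pad ((599.3310546875, 379.5892639160156), (119.84923553466797, 133.29185485839844), 74.09046173095703)
bar ((597.7826538085938, 381.01654052734375), (35.61021041870117, 83.39905548095703), 73.82936096191406)
```

```bash
cat >> fit.py <<'E'
BOARD=[box((-.06,.06),(-.06,.06),(0,.004))]
def fitboard(n,p0,crop,extra=None):
    im,K,C=load(n); h=hsv(im);H,S,V=[h[...,i].astype(int) for i in range(3)]
    bd=(H>85)&(H<125)&(S>35)
    dark=cv2.dilate(((V<75)&(S<90)).astype(np.uint8),np.ones((7,7)))>0
    pr=render(BOARD,[p0[0],p0[1],np.radians(p0[2])],K,C,0,V.shape)>.5
    ig=cv2.dilate(pr.astype(np.uint8),np.ones((15,15)))==0
    ig|=dark
    if extra is not None: ig|=extra
    r=fit(bd,BOARD,p0,K,C,0,ig); draw(im,BOARD,r[0],K,C,0,n+'b',crop,4); return r
E
python3 - <<'E'
from fit import *
print(fitboard('w11',(.594,.3815,-16),(365,205,500,325)))
print(fitboard('w12',(.594,.3815,-16),(380,225,540,365)))
print(fitboard('w10',(.645,-.139,10.5),(220,60,370,210)))
print(fitboard('w5',(.645,-.139,10.5),(190,230,320,350)))
E
```

```text
(array([595.6423, 380.2507, -16.1777]), np.float64(192.98079506743122), np.int64(20438))
(array([595.3988, 380.4174, -16.3003]), np.float64(139.50507126250915), np.int64(25623))
(array([ 646.3872, -140.6623,   10.6622]), np.float64(944.4047407287939), np.int64(20693))
(array([ 646.7634, -140.346 ,   10.7077]), np.float64(159.07190759801114), np.int64(28890))
```

View pics/w11b.png

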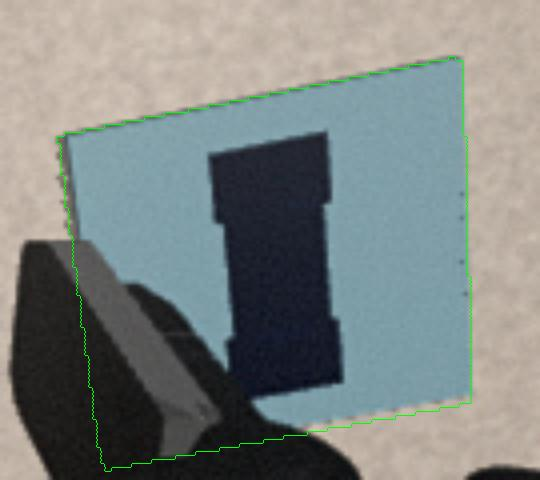

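View pics/w12b.png

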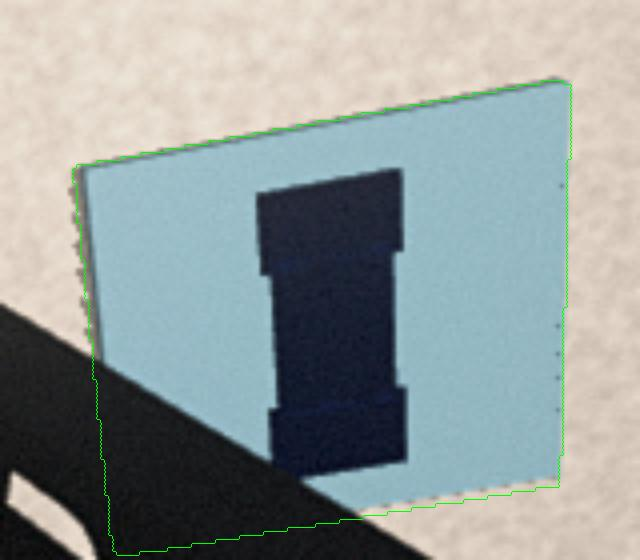

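View pics/w10b.png

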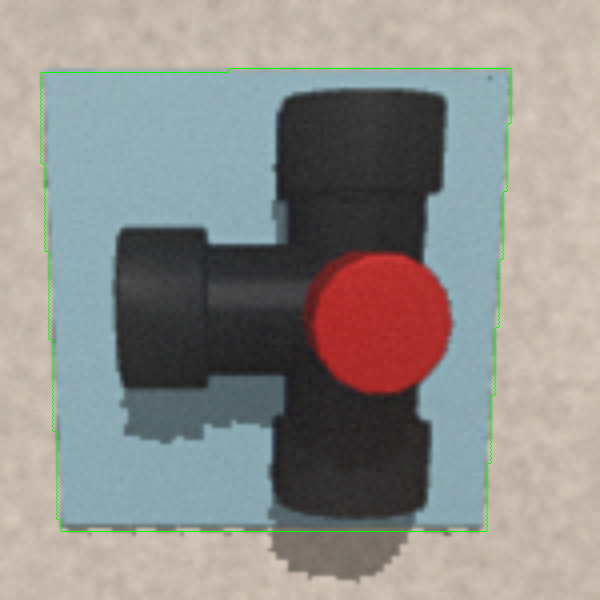

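```bash
sed -i 's/^BOARD=.*/BOARD=[box((-.06,.06),(-.06,.06),(.004,.0039))]/' fit.py; python3 - <<'E'
from fit import *
print(fitboard('w11',(.594,.3815,-16),(365,205,500,325)))
print(fitboard('w12',(.594,.3815,-16),(380,225,540,365)))
print(fitboard('w10',(.645,-.139,10.5),(220,60,370,210)))
print(fitboard('w5',(.645,-.139,10.5),(190,230,320,350)))
print(fitboard('w6',(.579,-.340,6.3),(320,230,450,350)))
print(fitboard('w6',(.645,-.139,10.5),(420,80,560,230)))
print(fitboard('w1',(.645,-.139,10.5),(350,160,480,280)))
E
```

```text
(array([593.9157, 380.6397, -16.2789]), np.float64(142.21047731215765), np.int64(20438))
(array([593.3852, 380.6905, -16.3522]), np.float64(45.32404677432517), np.int64(25623))
(array([ 646.3872, -140.6623,   10.6622]), np.float64(944.4047407287939), np.int64(20693))
(array([ 646.4963, -139.0533,   10.5597]), np.float64(95.84851699493932), np.int64(28890))
(array([ 579.502 , -340.9551,    6.4898]), np.float64(142.32511268719725), np.int64(23788))
(array([ 645.4733, -140.0776,   10.2684]), np.float64(96.57849049106623), np.int64(23788))
(array([ 645.9042, -139.6475,   10.7354]), np.float64(91.25123301075999), np.int64(31393))
```

View pics/w12b.png

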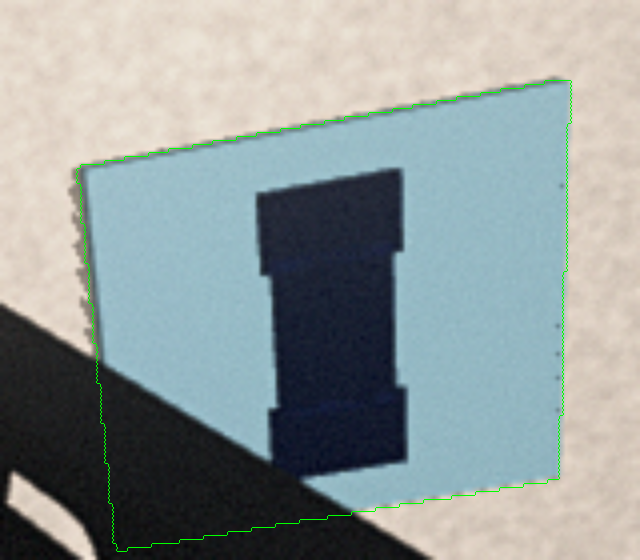

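Call:
send_rows(targets=[[1,50,30,0,10],[1,100,60,0,11.8],[1,150,90,0,11.8],[1,183,110,0,11.8],[1,193,115.6,0,11.8],[1,193,115.6,-30,11.8],[1,193,115.6,-60,11.8],[1,193,115.6,-80,11.8],[1,193,115.6,-80,11.8]])

```text
time: 20.42
ee_pos: [0.5931, 0.3806, 0.0587]
tcp_rot: [-179.8, 0.2, 73.8]
wrist_force: [-0.1, 0.1, -0.5]
opening: 0.0112
```

```bash
python3 snap.py w13
```

```text
w13 t 20.425 [0.5931 0.3806 0.0587] [-179.8366    0.1883   73.8194] F [-0.0935  0.116  -0.5404] op 0.011206481035373172
```

View pics/w13.png

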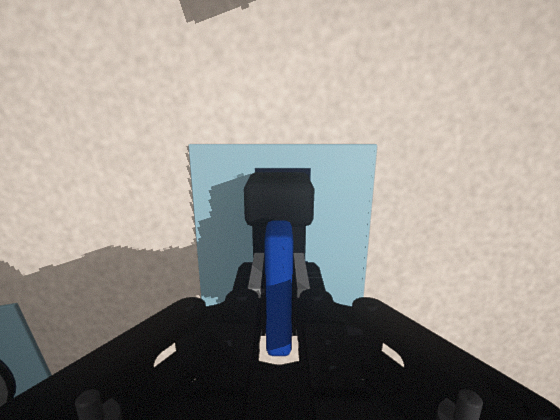

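```bash
python3 - <<'E'
from fit import *
im,K,C=load('w13'); h=hsv(im);S,V=[h[...,i].astype(int) for i in (1,2)]
ex=np.zeros(V.shape,bool); ex[160:,225:330]=True; ex[285:]=True
ex[170:,180:245]=True
r=fitboard('w13',(.594,.3815,-16.2),(170,120,400,320),ex); print(r)
for n in range(3):
    o=bot.get_obs(); print(o['ee_pos'],o['tcp_rot'])
E
```

```text
(array([594.9361, 380.8392, -16.284 ]), np.float64(35.1628604019741), np.int64(36713))
[0.5938 0.3811 0.0607] [-179.9388    0.0697   73.8253]
[0.5938 0.3811 0.0607] [-179.9388    0.0697   73.8253]
[0.5938 0.3811 0.0607] [-179.9388    0.0697   73.8253]
```

View pics/w13b.png

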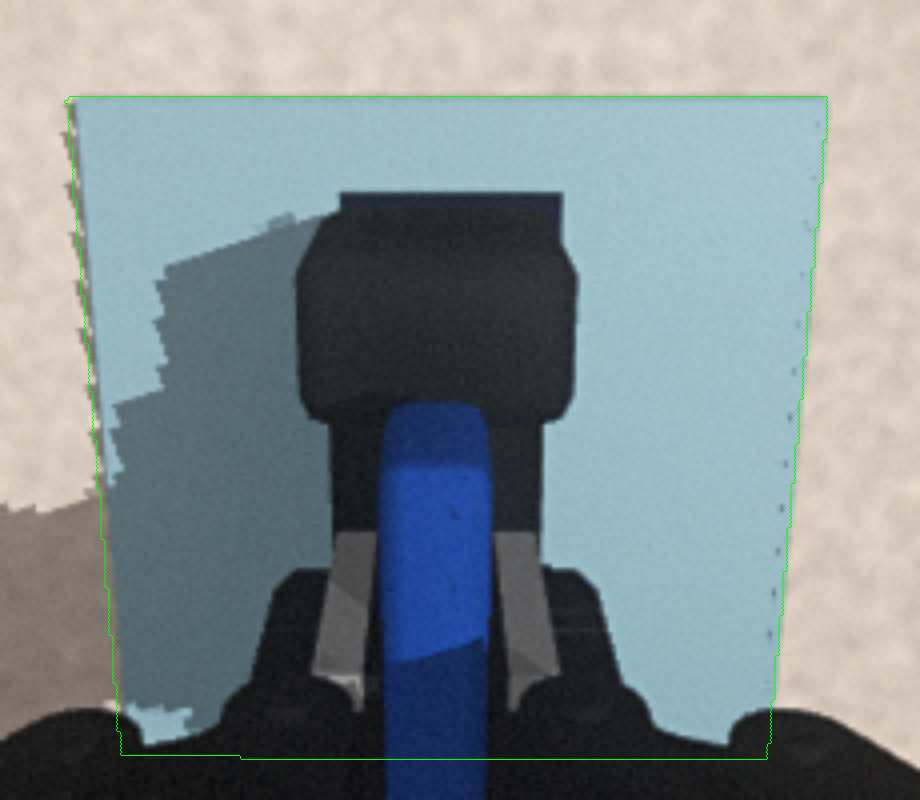

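```bash
python3 - <<'E'
from fit import *
im,K,C=load('w13'); o,c=pickle.load(open('pics/w13.pkl','rb')); T=np.linalg.inv(T_tool(o))
def tool(p): return (T[:3,:3]@p.T).T+T[:3,3]
print('navy end',tool(px2w([(255,169),(310.5,169)],.004,K,C))*1000)
print('board top edge L/R',tool(px2w([(189,144.5),(376.5,144.5)],.004,K,C))*1000)
zt=o['ee_pos'][2]
print('handle sides at top z',tool(px2w([(266.3,250),(293,250)],zt+.0285,K,C))*1000)
print('collar top',tool(px2w([(245,190),(314,190)],zt-.0055-.008,K,C))*1000)
E
```

```text
navy end [[-16.0263 -42.4008  54.8766]
 [ 19.9069 -42.4424  54.7587]]
board top edge L/R [[-57.5092 -57.9088  55.0572]
 [ 61.1396 -58.0165  54.6676]]
handle sides at top z [[ -5.7721 -22.6334 -28.4167]
 [  5.0673 -22.656  -28.4523]]
collar top [[-18.3391 -37.9183  13.6686]
 [ 17.7393 -37.9682  13.5501]]
```

```bash
python3 - <<'E'
from fit import *
for n,rows in(('w13',(172.5,174,221,236,353)),('w12',(173,175,221,236,353))):
    im,K,C=load(n); o,c=pickle.load(open(f'pics/{n}.pkl','rb')); T=np.linalg.inv(T_tool(o)); zt=o['ee_pos'][2]
    g=im[:,280].astype(int).sum(1)
    def ty(v,dz): p=px2w([(280,v)],zt+dz,K,C); return ((T[:3,:3]@p.T).T+T[:3,3])[0,1]*1000
    print(n,'collar far edge @z36,30:',ty(rows[0],-.0055),ty(rows[0],-.0115),'handle far 70,66',ty(rows[2],.0285),ty(rows[2],.0245),ty(rows[3],.0285),'near',ty(rows[4],.0285))
    b=im[:,280]; print([ (v,*b[v]) for v in list(range(165,180,2))+list(range(214,240,3))+list(range(346,362,2))])
E
```

```text
w13 collar far edge @z36,30: -48.50654102201013 -47.486333700308194 handle far 70,66 -35.05629090873674 -33.703879461831846 -28.727335665885423 near 28.093616416115463
[(165, np.uint8(159), np.uint8(189), np.uint8(200)), (167, np.uint8(146), np.uint8(179), np.uint8(192)), (169, np.uint8(30), np.uint8(36), np.uint8(53)), (171, np.uint8(33), np.uint8(41), np.uint8(56)), (173, np.uint8(32), np.uint8(34), np.uint8(35)), (175, np.uint8(33), np.uint8(43), np.uint8(42)), (177, np.uint8(38), np.uint8(41), np.uint8(44)), (179, np.uint8(41), np.uint8(43), np.uint8(44)), (214, np.uint8(36), np.uint8(39), np.uint8(43)), (217, np.uint8(32), np.uint8(35), np.uint8(42)), (220, np.uint8(36), np.uint8(47), np.uint8(72)), (223, np.uint8(25), np.uint8(49), np.uint8(100)), (226, np.uint8(23), np.uint8(51), np.uint8(102)), (229, np.uint8(30), np.uint8(56), np.uint8(107)), (232, np.uint8(23), np.uint8(48), np.uint8(104)), (235, np.uint8(29), np.uint8(51), np.uint8(103)), (238, np.uint8(33), np.uint8(74), np.uint8(158)), (346, np.uint8(21), np.uint8(40), np.uint8(86)), (348, np.uint8(35), np.uint8(76), np.
[... 1039 characters left out ...]
(223, np.uint8(41), np.uint8(56), np.uint8(112)), (226, np.uint8(41), np.uint8(59), np.uint8(112)), (229, np.uint8(37), np.uint8(58), np.uint8(114)), (232, np.uint8(37), np.uint8(56), np.uint8(116)), (235, np.uint8(40), np.uint8(63), np.uint8(128)), (238, np.uint8(48), np.uint8(85), np.uint8(174)), (346, np.uint8(20), np.uint8(45), np.uint8(94)), (348, np.uint8(26), np.uint8(45), np.uint8(95)), (350, np.uint8(17), np.uint8(42), np.uint8(94)), (352, np.uint8(22), np.uint8(39), np.uint8(95)), (354, np.uint8(16), np.uint8(37), np.uint8(88)), (356, np.uint8(122), np.uint8(119), np.uint8(129)), (358, np.uint8(226), np.uint8(210), np.uint8(198)), (360, np.uint8(223), np.uint8(208), np.uint8(195))]
```

Call:
send_rows(targets=[[1,0.5,1,-6,0],[1,0.5,1,-10,0],[1,0.5,1,-12,0],[1,0.5,1,-12,0],[1,0.5,1,-12,0]])

```text
time: 21.1
ee_pos: [0.5948, 0.3825, 0.0496]
tcp_rot: [180.0, -0.0, 73.8]
wrist_force: [-0.3, -0.1, -0.8]
opening: 0.0111
```

```bash
python3 snap.py w14; python3 - <<'E'
from fit import *
im,K,C=load('w14'); save('w14z',im,(180,120,380,300),4)
E
```

```text
w14 t 21.1 [0.5948 0.3825 0.0496] [179.9876  -0.0124  73.8221] F [-0.3201 -0.1261 -0.7693] op 0.011108924226325177
```

View pics/w14z.png

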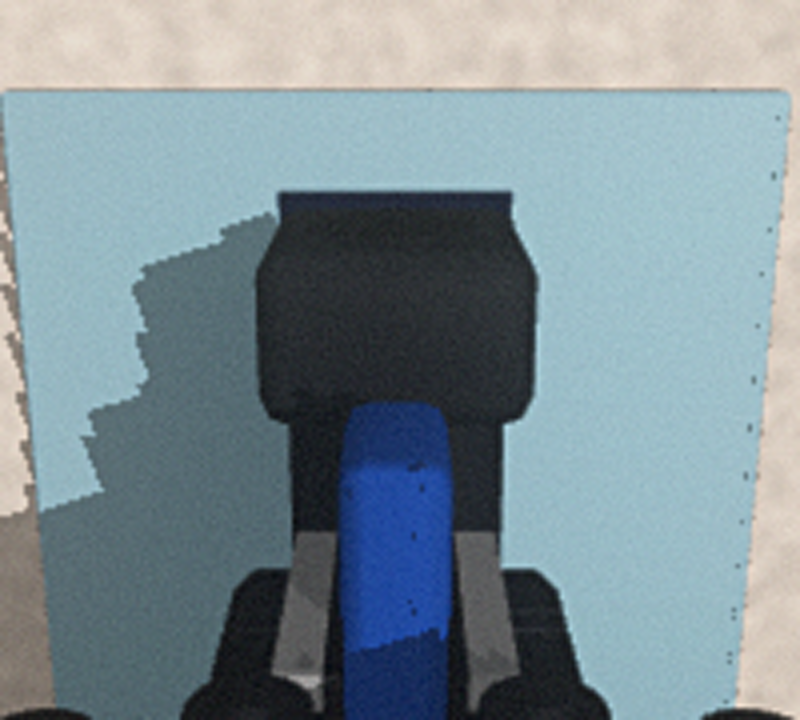

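Call:
send_rows(targets=[[1,-0.8,0.2,0,0],[1,-0.8,0.2,-3,0],[1,-0.8,0.2,-3.5,0],[1,-0.8,0.2,-3.5,0]])

```text
time: 21.65
ee_pos: [0.5939, 0.3826, 0.0458]
tcp_rot: [-180.0, 0.0, 73.8]
wrist_force: [0.7, -0.3, -1.3]
opening: 0.0109
```

Call:
send_rows(targets=[[1,0,0,-0.7,0],[1,0,0,-0.7,0]])

```text
time: 21.9
ee_pos: [0.594, 0.3827, 0.0457]
tcp_rot: [180.0, -0.0, 73.8]
wrist_force: [-1.0, -1.1, 3.0]
opening: 0.0112
```

Contact. Release, lift, and back off to look.

Call:
send_rows(targets=[[0.7,0,0,0,0],[0.4,0,0,0,0],[0,0,0,0,0],[0,0,0,0,0],[0,0,0,30,0],[0,0,0,80,0],[0,-60,-50,140,0],[0,-120,-100,155,0],[0,-180,-150,155,0],[0,-180,-150,155,0]])

```text
time: 23.15
ee_pos: [0.4138, 0.2326, 0.2004]
tcp_rot: [180.0, -0.0, 73.8]
wrist_force: [-0.6, -0.0, 0.7]
opening: 0.0854
```

```bash
python3 snap.py w15; python3 snap.py t15 top; python3 snap.py s15 side; python3 - <<'E'
from fit import *
im,K,C=load('t15'); save('t15z',im,(90,130,490,300),2)
save('t15v',rectify(im,K,C,.004,510,680,300,460,4))
E
```

```text
w15 t 23.15 [0.4138 0.2326 0.2004] [179.9596  -0.0364  73.8268] F [-0.6175 -0.0128  0.7319] op 0.08535472880751475
t15 t 23.2 [0.4087 0.2288 0.2021] [-179.9844    0.0533   73.8064] F [3.3754 2.3944 3.1425] op 0.08529470719447307
s15 t 23.25 [0.4118 0.231  0.2021] [179.9107  -0.0773  73.7773] F [0.8337 1.6293 0.2466] op 0.08536245462013319
```

View pics/w15.png

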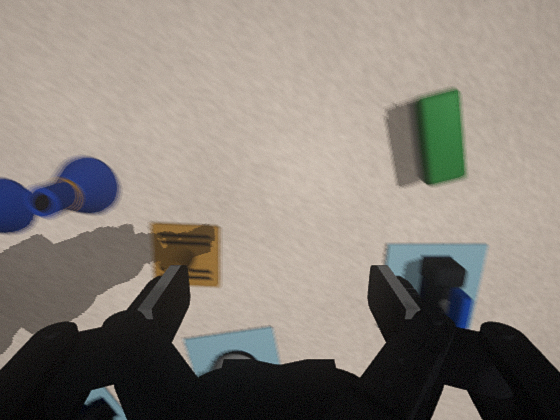

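View pics/t15z.png

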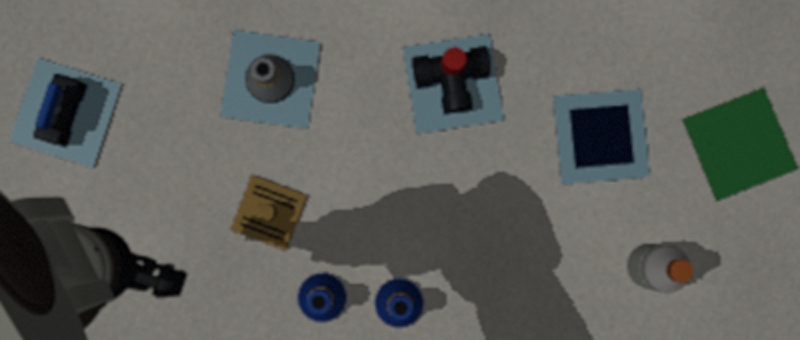

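View pics/t15v.png

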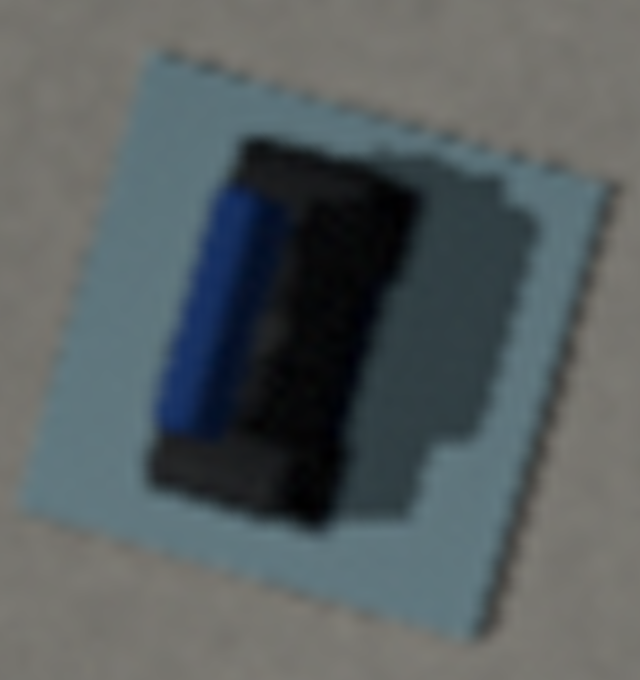

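```bash
python3 - <<'E'
from fit import *
im,K,C=load('t15')
s=4; imu=cv2.resize(im,None,fx=s,fy=s,interpolation=cv2.INTER_CUBIC); Ku=K.copy(); Ku[:2]*=s; Ku[0,2]+=(s-1)/2;Ku[1,2]+=(s-1)/2
h=hsv(imu);H,S,V=[h[...,i].astype(int) for i in range(3)]
blue=(H>100)&(H<122)&(S>140)&(V>30)
red=((S>150)&((H<8)|(H>172)))
bd=(H>85)&(H<125)&(S>35)&(V>40)
def near(m,u,v,r=60):
    k=np.zeros(m.shape,bool); k[(v-r)*s:(v+r)*s,(u-r)*s:(u+r)*s]=1; return m&k
m=big(near((V<38)|(blue),122,186),(122*s,186*s),1000)
r=fit(m,VALVE,(.594,.3825,163.8),Ku,C,.004); print('valve',r); draw(imu,VALVE,r[0],Ku,C,.004,'t15va',(95*s,155*s,155*s,220*s),3)
m=big(near((V<30)|red,318,168),(318*s,168*s),1000)
r=fit(m,TEE,(.666,-.1355,10.5),Ku,C,.004); print('tee',r); draw(imu,TEE,r[0],Ku,C,.004,'t15ta',(285*s,140*s,350*s,205*s),3)
b=big(near(red&(V>60),318,160),(317*s,160*s),300); print('cap',cv2.fitEllipse(contour_w(b,.080,Ku,C)))
# board flats
for n,p0,(u,v) in(('valve',(.594,.3815,-16.2),(123,186)),('tee',(.645,-.139,10.5),(317,172)),('rose',(.6455,.1077,-6.6),(225,170)),('str',(.5785,-.340,6.3),(390,198))):
    mm=near(bd|(V<60)&(S>30),u,v,32)
    ig=cv2.dilate((render(BOARD,[p0[0],p0[1],np.radians(p0[2])],Ku,C,0,V.shape)>.5).astype(np.uint8),np.ones((25,25)))==0
    m2=cv2.morphologyEx(bd.astype(np.uint8),cv2.MORPH_CLOSE,np.ones((121,121)))>0
    print(n,fit(bd,BOARD,p0,Ku,C,0,ig|(near((V<40)|red|((S<60)&(V<90)),u,v,20))))
c=(V<40)
print('rose hole',centroid(big(near(V<32,222,165,15),(221.5*s,165.5*s),50),.078,Ku,C))
E
```

```text
valve (array([594.4155, 380.5725, 163.7698]), np.float64(1067.2785719565757), np.int64(8875))
tee (array([ 663.6979, -134.0204,   10.6686]), np.float64(1834.1477706854075), np.int64(10387))
cap ((663.0498657226562, -132.70289611816406), (27.326202392578125, 31.498703002929688), 33.08291244506836)
valve (array([593.6659, 381.5475, -16.0002]), np.float64(575.9384568784452), np.int64(96467))
tee (array([ 645.2509, -139.1882,   10.4174]), np.float64(751.5704962666803), np.int64(96467))
rose (array([645.5327, 107.7024,  -6.6012]), np.float64(906.6327192224426), np.int64(96467))
str (array([ 578.6411, -339.61  ,    6.1816]), np.float64(569.5696327255762), np.int64(96467))
rose hole (array([645.9123, 108.9737]), np.float64(-163.28496736667572), 375)
```

View pics/t15va.png

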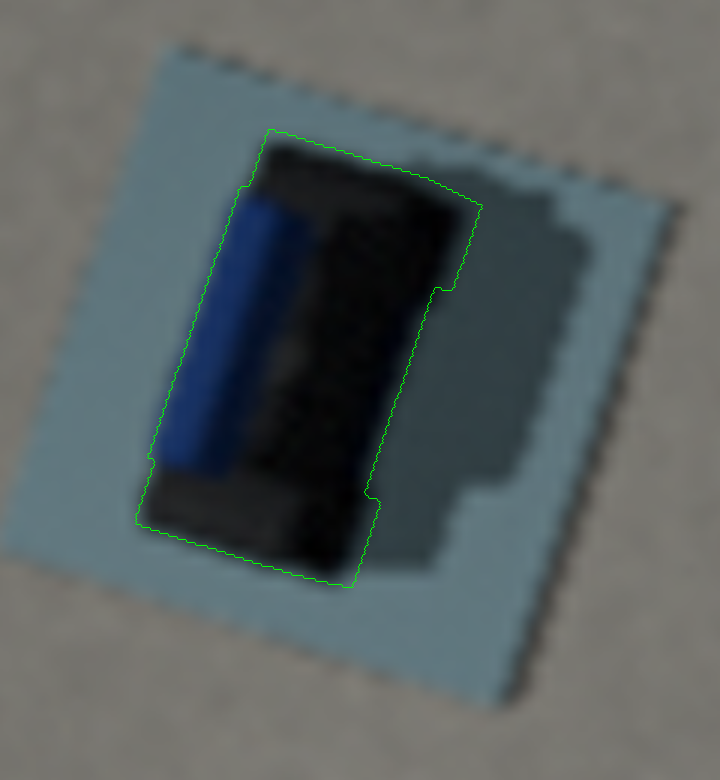

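View pics/t15ta.png

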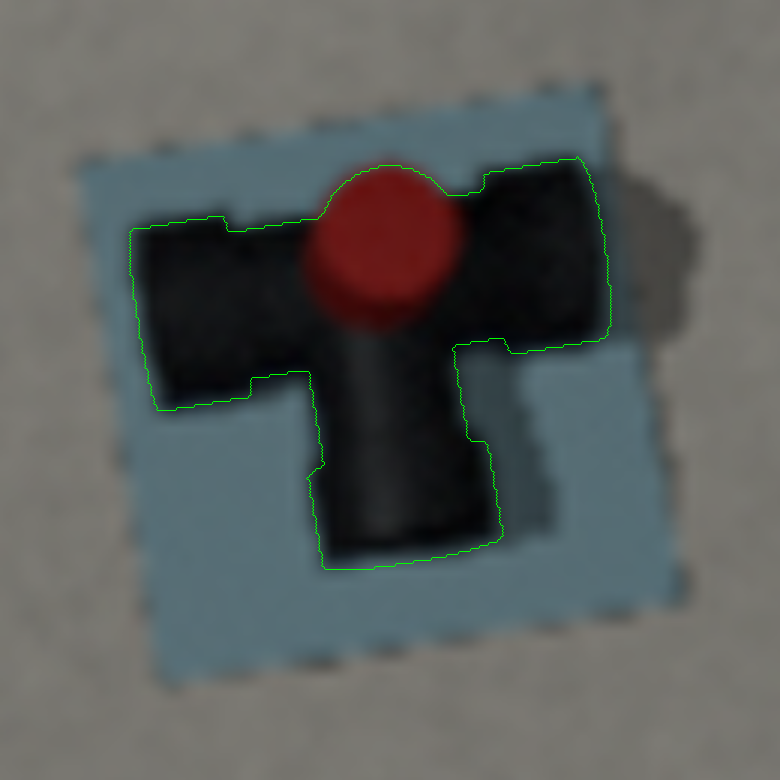

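Call:
send_rows(targets=[[0,53,-130,10,-93],[0,53,-130,10,-93],[0,53,-130,10,-93],[0,53,-130,10,-93],[0,53,-130,10,-93],[0,53,-130,10,-93],[0,53,-130,10,-93],[0,53,-130,10,-93],[0,53,-130,10,-93],[0,53,-130,10,-93]])

```text
time: 24.55
ee_pos: [0.469, 0.104, 0.2096]
tcp_rot: [180.0, 0.0, -19.1]
wrist_force: [0.6, 0.1, 0.3]
opening: 0.0856
```

```bash
python3 snap.py w16
```

```text
w16 t 24.55 [0.469  0.104  0.2096] [179.9881   0.0206 -19.1161] F [0.6442 0.0756 0.2914] op 0.08562926482365997
```

View pics/w16.png

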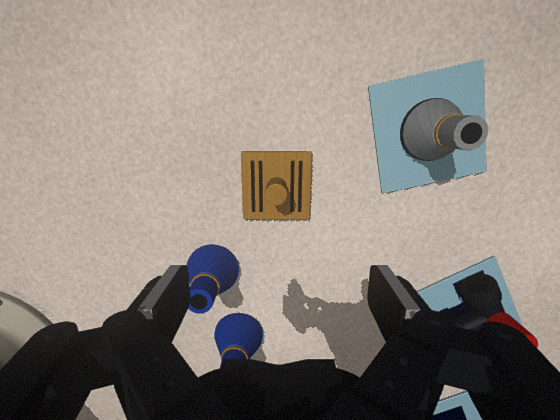

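```bash
python3 - <<'E'
from fit import *
im,K,C=load('w16'); h=hsv(im);H,S,V=[h[...,i].astype(int) for i in range(3)]
br=(H>10)&(H<30)&(S>110)
m=big(br,(277,186),800); print(cv2.minAreaRect(contour_w(m,.008,K,C)))
k=np.zeros(m.shape,bool);k[140:235,230:325]=1
# fill slots/knob shadow
cl=cv2.morphologyEx(m.astype(np.uint8),cv2.MORPH_CLOSE,np.ones((15,15)))>0
r=fit(cl,STR,(.4674,.1031,-19.2),K,C); print(r)
draw(im,STR,r[0],K,C,0,'w16z',(230,135,325,235),6)
print('knob top',px2w([(276,195)],.046,K,C))
print('decoys foot',px2w([(212,270),(240,337)],.0,K,C)[:,:2])
E
```

```text
((466.5646057128906, 103.79383850097656), (79.4836196899414, 79.12060546875), 70.92911529541016)
(array([466.574 , 103.6376, -19.854 ]), np.float64(111.26305456602591), np.int64(4684))
knob top [[0.4664 0.1027 0.046 ]]
decoys foot [[ 0.3525  0.0256]
 [ 0.3493 -0.0816]]
```

View pics/w16z.png

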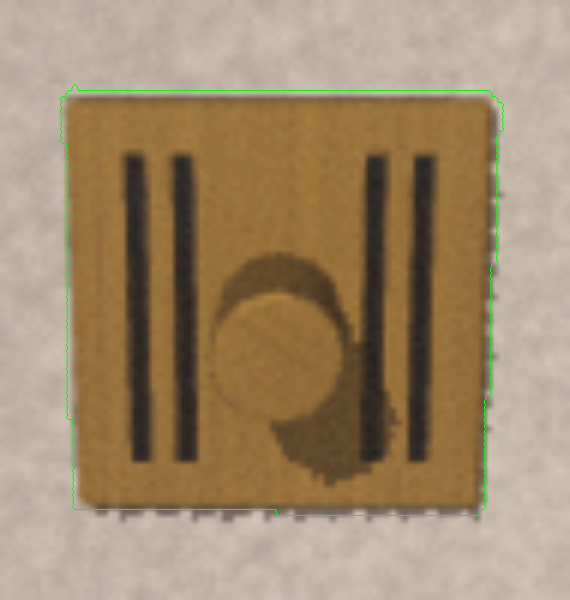

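Call:
send_rows(targets=[[0,-0.3,0.6,-60,0],[0,-0.3,0.6,-110,0],[0,-0.3,0.6,-150,0],[0,-0.3,0.6,-180,0],[0,-0.3,0.6,-192,0],[0,-0.3,0.6,-197,0],[0,-0.3,0.6,-197,0],[0.5,-0.3,0.6,-197,0],[1,-0.3,0.6,-197,0],[1,-0.3,0.6,-197,0]], squeeze=60)

```text
time: 25.85
ee_pos: [0.4682, 0.1044, 0.0133]
tcp_rot: [-180.0, -0.0, -19.2]
wrist_force: [0.0, 0.5, 0.5]
opening: 0.0321
```

Call:
send_rows(targets=[[1,0,0,0,0],[1,0,0,0,0],[1,0,0,0,0],[1,0,0,0,0]])

```text
time: 26.35
ee_pos: [0.4681, 0.1044, 0.0134]
tcp_rot: [-180.0, -0.0, -19.2]
wrist_force: [-1.2, 0.1, 5.6]
opening: 0.0225
```

Call:
send_rows(targets=[[1,0,0,20,0],[1,0,0,60,0],[1,0,0,120,0],[1,0,0,120,0],[1,0,0,120,0]])

```text
time: 26.98
ee_pos: [0.4676, 0.1042, 0.1317]
tcp_rot: [180.0, 0.1, -19.2]
wrist_force: [-0.5, -0.8, -4.0]
opening: 0.0225
```

```bash
python3 snap.py w17
```

```text
w17 t 26.975 [0.4676 0.1042 0.1317] [179.9547   0.0676 -19.1762] F [-0.4588 -0.7914 -3.9798] op 0.022462439928041655
```

View pics/w17.png

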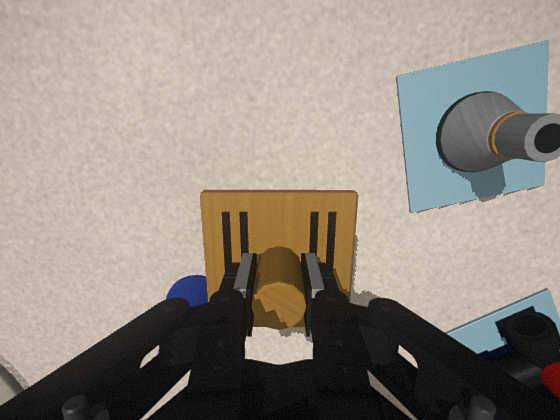

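```bash
python3 - <<'E'
from fit import *
im,K,C=load('w17'); o,c=pickle.load(open('pics/w17.pkl','rb')); T=np.linalg.inv(T_tool(o)); zt=o['ee_pos'][2]
tool=lambda p:((T[:3,:3]@p.T).T+T[:3,3])*1000
print(tool(px2w([(202,190.5),(357,190.5),(205,250),(355,250)],zt-.0054,K,C)))
h=hsv(im);H,S,V=[h[...,i].astype(int) for i in range(3)]
m=big((H>10)&(H<30)&(S>110),(280,240),500)
cs,_=cv2.findContours(m.astype(np.uint8),cv2.RETR_EXTERNAL,cv2.CHAIN_APPROX_NONE); c=max(cs,key=cv2.contourArea)[:,0]
e=np.array([(u,v) for u,v in c if 210<u<350 and v<200],float); print(np.polyfit(e[:,0],e[:,1],1),e[:,1].mean())
E
```

```text
[[-37.2177 -39.3002   5.4128]
 [ 39.6106 -39.3895   5.3222]
 [-37.9659  -7.2006   5.4391]
 [ 40.9901  -7.3302   5.3459]]
[  0.0079 188.0372] 190.25179856115108
```

```bash
python3 - <<'E'
from fit import *
im,K,C=load('w17'); save('w17z',im,(190,180,370,340),4)
E
```

```text
(no output)
```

View pics/w17z.png

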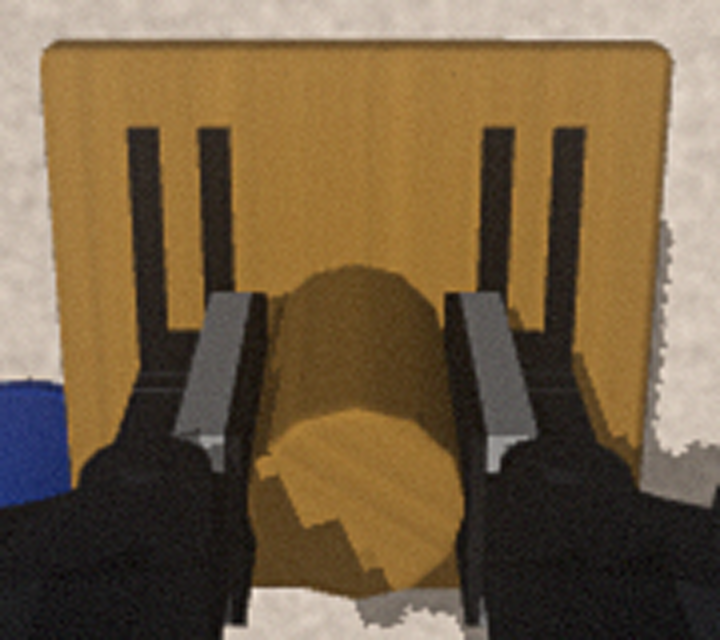

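Call:
send_rows(targets=[[1,10,-40,50,10],[1,115,-494,70,25.6],[1,115,-494,70,25.6],[1,115,-494,70,25.6],[1,115,-494,70,25.6],[1,115,-494,70,25.6],[1,115,-494,70,25.6],[1,115,-494,70,25.6],[1,115,-494,70,25.6],[1,115,-494,70,25.6]])

```text
time: 28.28
ee_pos: [0.5823, -0.3922, 0.1984]
tcp_rot: [-179.8, 0.2, 6.3]
wrist_force: [-0.4, 0.7, -4.7]
opening: 0.0226
```

Call:
send_rows(targets=[[1,0,0,0,0],[1,0,0,0,0],[1,0,0,0,0]])

```text
time: 28.65
ee_pos: [0.5831, -0.3887, 0.2034]
tcp_rot: [180.0, -0.0, 6.5]
wrist_force: [0.1, 0.3, -4.1]
opening: 0.0223
```

```bash
python3 snap.py w18; python3 - <<'E'
from fit import *
print(fitboard('w18',(.579,-.340,6.3),(200,60,370,210)))
im,K,C=load('w18'); h=hsv(im);H,S,V=[h[...,i].astype(int) for i in range(3)]
uv=w2px([(.579,-.340,.004)],K,C)[0]; print(uv)
nv=big((H>100)&(H<125)&(S>100)&(V<75),uv,300); print('navy',cv2.minAreaRect(contour_w(nv,.004,K,C)))
E
```

```text
w18 t 28.65 [ 0.5831 -0.3887  0.2034] [179.9879  -0.0185   6.4861] F [ 0.0549  0.2589 -4.0941] op 0.02232686261580524
(array([ 579.6675, -341.5275,    6.1061]), np.float64(842.8710347412743), np.int64(15774))
[279.6291 141.6695]
navy ((584.4449462890625, -334.63031005859375), (33.00901794433594, 35.93642044067383), 6.062894344329834)
```

View pics/w18.png

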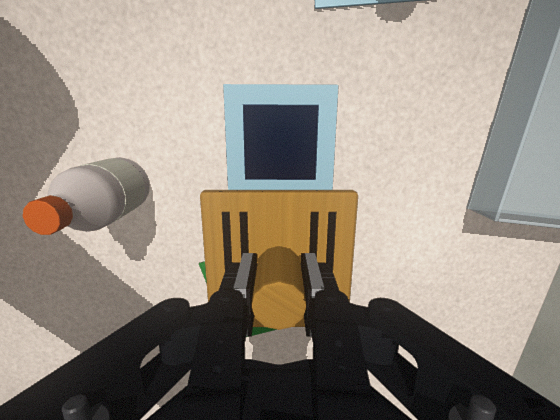

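View pics/w18b.png

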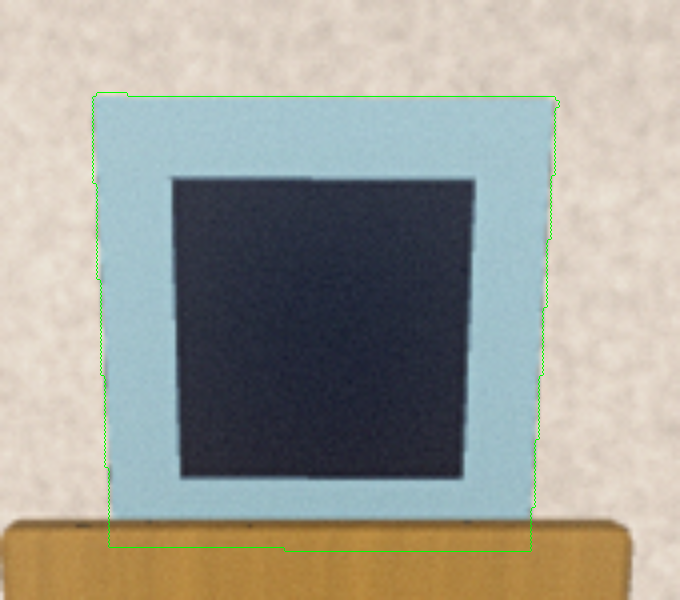

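```bash
python3 - <<'E'
from fit import *
im,K,C=load('w18'); h=hsv(im);H,S,V=[h[...,i].astype(int) for i in range(3)]
m=V<110; k=np.zeros(m.shape,bool);k[95:188,232:330]=1; m=m&k
m=big(m,(280,141),1000)
print(cv2.minAreaRect(contour_w(m,.004,K,C)),m.sum())
px=np.array([(172,179),(474,180),(463,478),(181,478)])/4-.375+[200,60]
p=px2w(px,.004,K,C)[:,:2]*1000; print(p,p.mean(0))
e=p[1]-p[0]; f=p[2]-p[3]; print(np.degrees(np.arctan2(e[1],e[0])),np.degrees(np.arctan2(f[1],f[0])))
print(bot.get_obs()['ee_pos'],bot.get_obs()['tcp_rot'])
E
```

```text
((579.7415771484375, -341.57537841796875), (79.9022445678711, 79.35392761230469), 6.293577194213867) 5442
[[ 535.7527 -306.1967]
 [ 615.0102 -297.3869]
 [ 623.9698 -376.5791]
 [ 544.6542 -385.6578]] [ 579.8467 -341.4551]
6.34267301467726 6.529801371484102
[ 0.5831 -0.3889  0.2034] [179.982   -0.0226   6.478 ]
```

Call:
send_rows(targets=[[1,-3.8,48,0,0],[1,-3.8,48,-50,0],[1,-3.8,48,-100,0],[1,-3.8,48,-145,0],[1,-3.8,48,-168,0],[1,-3.8,48,-176,0],[1,-3.8,48,-176,0],[1,-3.8,48,-176,0]])

```text
time: 29.7
ee_pos: [0.58, -0.342, 0.0287]
tcp_rot: [179.9, -0.1, 6.4]
wrist_force: [-0.1, -0.4, -3.4]
opening: 0.0221
```

```bash
python3 snap.py w19; python3 - <<'E'
from fit import *
im,K,C=load('w19'); save('w19z',im,(160,120,400,320),3.3)
E
```

```text
w19 t 29.7 [ 0.58   -0.342   0.0287] [179.9142  -0.1152   6.4295] F [-0.0704 -0.3793 -3.4458] op 0.02208107814810783
```

View pics/w19z.png

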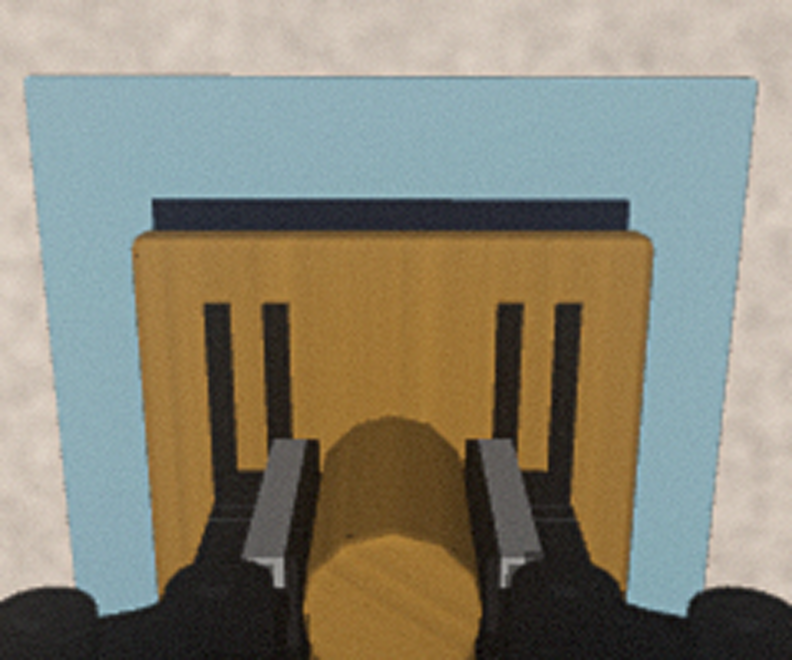

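```bash
python3 - <<'E'
from fit import *
im,K,C=load('w19'); o,c=pickle.load(open('pics/w19.pkl','rb')); T=np.linalg.inv(T_tool(o)); zt=o['ee_pos'][2]
tool=lambda p:((T[:3,:3]@p.T).T+T[:3,3])*1000
print('navy',tool(px2w([(206.1,180),(350.6,180.3)],.004,K,C)),'\nboard',tool(px2w([(168,142.5),(389,143.2)],.004,K,C)))
print('plate',tool(px2w([(200.3,190.3),(357.6,190.3)],zt-.0054,K,C)))
print(bot.get_obs()['ee_pos'])
E
```

```text
navy [[-39.862  -40.6215  24.6039]
 [ 40.2862 -40.4876  24.7652]] 
board [[-58.8396 -60.9497  24.5353]
 [ 59.4531 -60.6501  24.7735]]
plate [[-38.4382 -39.2364   5.264 ]
 [ 39.4929 -39.2673   5.4206]]
[ 0.58   -0.3421  0.0287]
```

Call:
send_rows(targets=[[1,-0.3,1,-5,0],[1,-0.3,1,-8.5,0],[1,-0.3,1,-9.5,0],[1,-0.3,1,-9.5,0]])

```text
time: 30.25
ee_pos: [0.5788, -0.3406, 0.0175]
tcp_rot: [-180.0, 0.0, 6.4]
wrist_force: [-0.9, 1.0, -1.1]
opening: 0.0222
```

```bash
python3 snap.py w20; python3 - <<'E'
from fit import *
im,K,C=load('w20'); save('w20z',im,(160,120,400,320),3.3)
E
```

```text
w20 t 30.25 [ 0.5788 -0.3406  0.0175] [-179.997     0.008     6.4222] F [-0.8685  1.0099 -1.1039] op 0.022224963263857783
```

View pics/w20z.png

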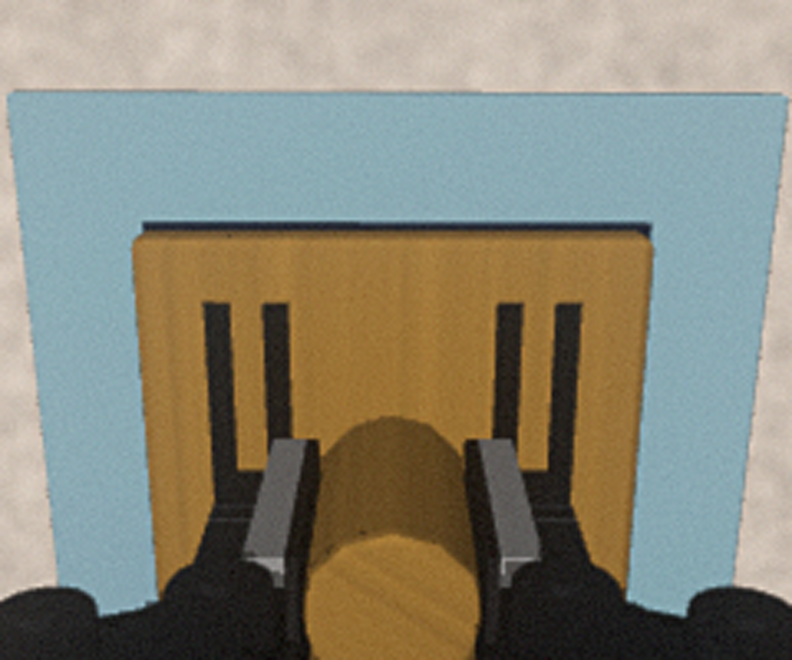

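Call:
send_rows(targets=[[1,0,0,1.5,0],[1,0.7,0.8,1.5,0],[1,0.7,0.8,1.5,0],[1,0.7,0.8,0,0],[1,0.7,0.8,0,0]])

```text
time: 30.92
ee_pos: [0.5796, -0.3399, 0.0175]
tcp_rot: [180.0, -0.0, 6.4]
wrist_force: [1.0, 0.5, -2.2]
opening: 0.0223
```

```bash
python3 snap.py w21; python3 - <<'E'
from fit import *
im,K,C=load('w21'); save('w21z',im,(160,120,400,320),3.3)
E
```

```text
w21 t 30.925 [ 0.5796 -0.3399  0.0175] [179.9952  -0.0105   6.422 ] F [ 1.049   0.4523 -2.2008] op 0.022258182939029474
```

View pics/w21z.png

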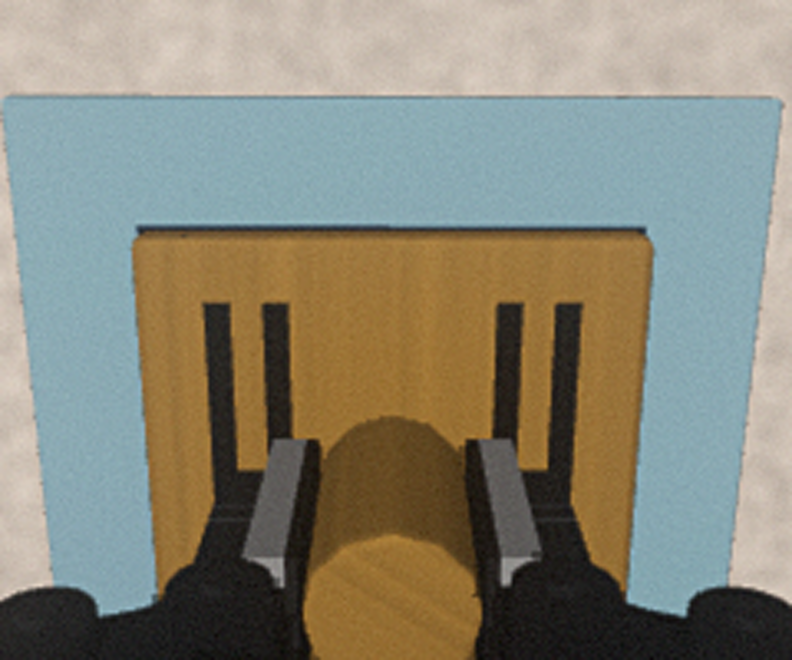

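Call:
send_rows(targets=[[1,0,0.3,-0.8,0],[1,0,0.3,-0.8,0]])

```text
time: 31.22
ee_pos: [0.5797, -0.3399, 0.0175]
tcp_rot: [179.9, -0.0, 6.4]
wrist_force: [-1.9, -0.9, 6.3]
opening: 0.0227
```

Call:
send_rows(targets=[[0.7,0,0,0,0],[0.5,0,0,0,0],[0.2,0,0,0,0],[0,0,0,0,0],[0,0,0,20,0],[0,0,0,70,0],[0,0,0,130,0],[0,0,-30,180,0],[0,0,-30,180,0],[0,0,-30,180,0]])

```text
time: 32.48
ee_pos: [0.5796, -0.3697, 0.1973]
tcp_rot: [180.0, -0.0, 6.4]
wrist_force: [-0.1, -0.1, 0.1]
opening: 0.0857
```

```bash
python3 snap.py w22; python3 - <<'E'
from fit import *
im,K,C=load('w22'); save('w22r',rectify(im,K,C,.008,500,660,-420,-260,4))
E
```

```text
w22 t 32.475 [ 0.5796 -0.3697  0.1973] [179.9806  -0.0355   6.4036] F [-0.133  -0.0778  0.1174] op 0.08568777992744786
```

View pics/w22.png

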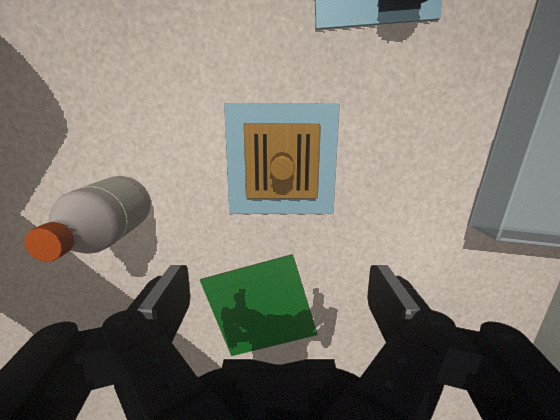

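View pics/w22r.png

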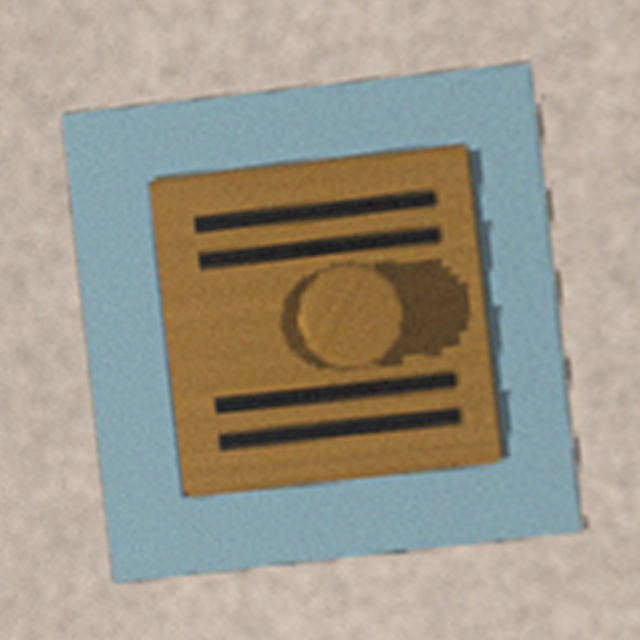

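Call:
send_rows(targets=[[0,73,307,3,184],[0,73,307,3,184],[0,73,307,3,184],[0,73,307,3,184],[0,73,307,3,184],[0,73,307,3,184],[0,73,307,3,184],[0,73,307,3,184],[0,73,307,3,184],[0,73,307,3,184]])

```text
time: 33.78
ee_pos: [0.6491, -0.0816, 0.1982]
tcp_rot: [179.8, 0.9, -97.6]
wrist_force: [0.1, 0.6, 0.0]
opening: 0.0856
```

```bash
python3 snap.py w23; python3 -c "
from workcell import bot
print(bot.get_obs()['q'])"
```

```text
w23 t 33.775 [ 0.6491 -0.0816  0.1982] [179.8283   0.9329 -97.5898] F [0.0776 0.5668 0.0382] op 0.08558725085273662
[ -7.8448248   19.50918237  23.4370154   94.09629221   0.91503527
 179.72220954]
```

Call:
send_rows(targets=[[0,-55,-66,0,18],[0,-55,-66,0,18],[0,-55,-66,0,18],[0,-55,-66,0,18],[0,-55,-66,0,18],[0,-55,-66,0,18]])

```text
time: 34.58
ee_pos: [0.5951, -0.1486, 0.1993]
tcp_rot: [180.0, 0.9, -79.6]
wrist_force: [-0.0, -0.0, -0.8]
opening: 0.0853
```

```bash
python3 snap.py w24;  python3 - <<'E'
from fit import *
im,K,C=load('w24'); save('w24r',rectify(im,K,C,.004,560,730,-220,-60,3.5))
E
```

```text
w24 t 34.575 [ 0.5951 -0.1486  0.1993] [179.9607   0.912  -79.6118] F [-0.0238 -0.028  -0.7841] op 0.08534097466548253
```

View pics/w24.png

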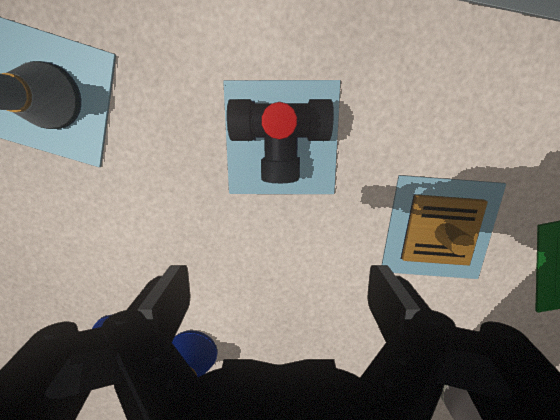

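View pics/w24r.png

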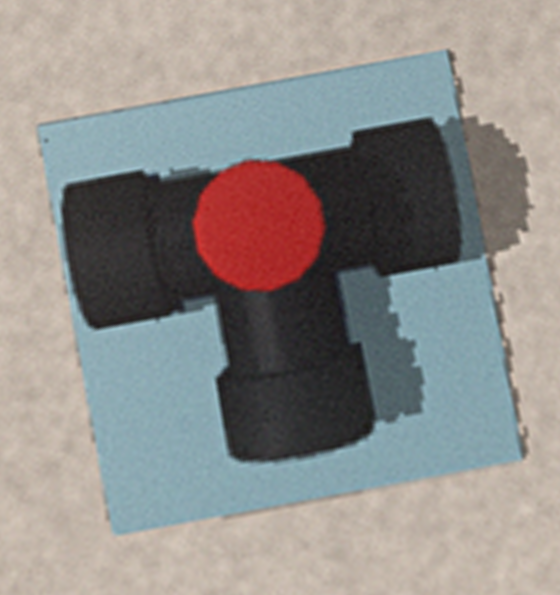

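```bash
python3 - <<'E'
from fit import *
o=bot.get_obs(); print(o['q'],o['tcp_rot'],o['ee_pos'])
im,K,C=load('w24'); print('cam',C[:3,3])
h=hsv(im);H,S,V=[h[...,i].astype(int) for i in range(3)]
red=((S>150)&((H<8)|(H>172)))
m=big(((V<70)&(S<90))|red,(280,140),1000)
r=fit(m,TEE,(.666,-.135,10.5),K,C,.004); print(r); draw(im,TEE,r[0],K,C,.004,'w24z',(210,65,360,205),4)
p0=(.645,-.139,10.5)
print(fitboard('w24',p0,(210,65,360,205)))
b=big(red&(V>120),(280,120),100); print('cap',cv2.fitEllipse(contour_w(b,.080,K,C)))
E
```

```text
[-14.4053  13.7581  16.473   93.1243   0.8112 155.2022] [179.9686   0.9081 -79.6107] [ 0.5951 -0.1487  0.1994]
cam [ 0.6694 -0.1384  0.342 ]
(array([ 666.2229, -135.2006,   10.6886]), np.float64(128.22785620188455), np.int64(5492))
(array([ 646.2755, -139.9625,   10.6049]), np.float64(853.9151236664403), np.int64(27270))
cap ((666.440673828125, -134.74844360351562), (27.705265045166016, 27.979568481445312), 107.74817657470703)
```

View pics/w24z.png

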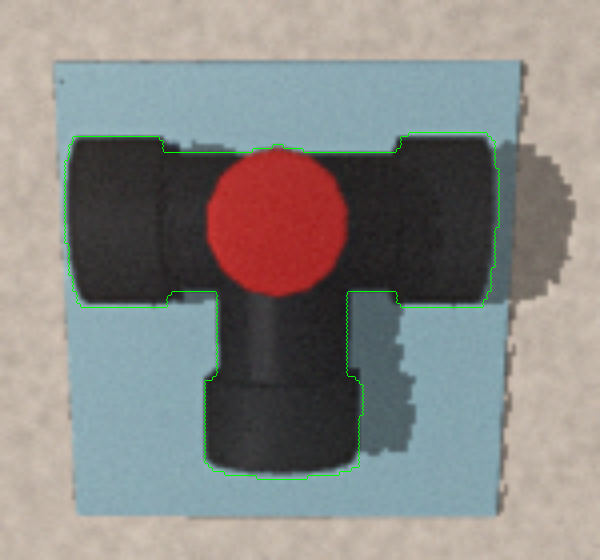

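View pics/w24b.png

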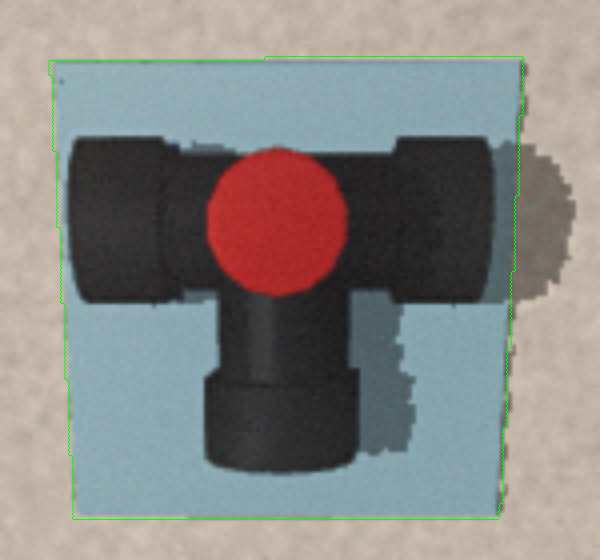

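Call:
send_rows(targets=[[0,-53,479,5,50],[0,-53,479,5,50],[0,-53,479,5,50],[0,-53,479,5,50],[0,-53,479,5,50],[0,-53,479,5,50],[0,-53,479,5,50],[0,-53,479,5,50],[0,-53,479,5,50],[0,-53,479,5,50]])

```text
time: 35.88
ee_pos: [0.5417, 0.3296, 0.2044]
tcp_rot: [180.0, 0.9, -29.6]
wrist_force: [0.6, 0.4, -1.1]
opening: 0.0852
```

Call:
send_rows(targets=[[0,0,0,0,0],[0,0,0,0,0],[0,0,0,0,0]])

```text
time: 36.25
ee_pos: [0.542, 0.3291, 0.2049]
tcp_rot: [180.0, 0.9, -29.7]
wrist_force: [0.1, -0.4, -1.2]
opening: 0.0849
```

```bash
python3 snap.py w25;  python3 - <<'E'
from fit import *
im,K,C=load('w25'); save('w25r',rectify(im,K,C,.004,510,680,300,460,3.5)); print(C[:3,3])
h=hsv(im);H,S,V=[h[...,i].astype(int) for i in range(3)]
blue=(H>100)&(H<120)&(S>140)
uv=w2px([(.594,.382,.03)],K,C)[0]; print(uv)
m=big((V<62)&(S<100)|blue,uv,1000)
r=fit(m,VALVE,(.594,.382,163.8),K,C,.004); print(r); u,v=uv.astype(int); draw(im,VALVE,r[0],K,C,.004,'w25z',(u-75,max(v-75,0),u+75,v+75),4)
b=big(blue&(V>90),uv,100); print('handle',cv2.minAreaRect(contour_w(b,.074,K,C)))
E
```

```text
w25 t 36.25 [0.542  0.3291 0.2049] [179.9984   0.89   -29.6968] F [ 0.0898 -0.3608 -1.1616] op 0.08488043813272886
[0.5814 0.3916 0.3476]
[299.5657 120.243 ]
(array([594.9101, 381.5642, 163.8314]), np.float64(153.9257213415579), np.int64(3084))
handle ((595.0476684570312, 382.042236328125), (10.940463066101074, 58.443214416503906), 74.00299072265625)
```

View pics/w25.png

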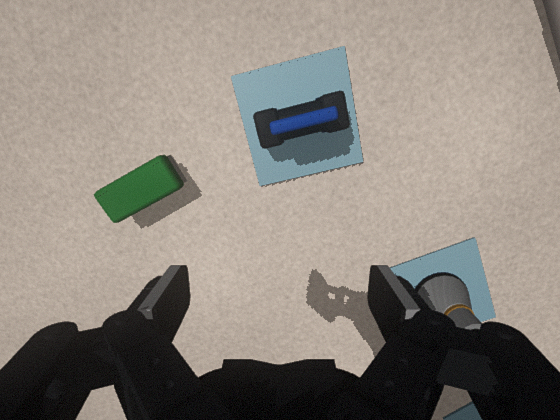

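View pics/w25r.png

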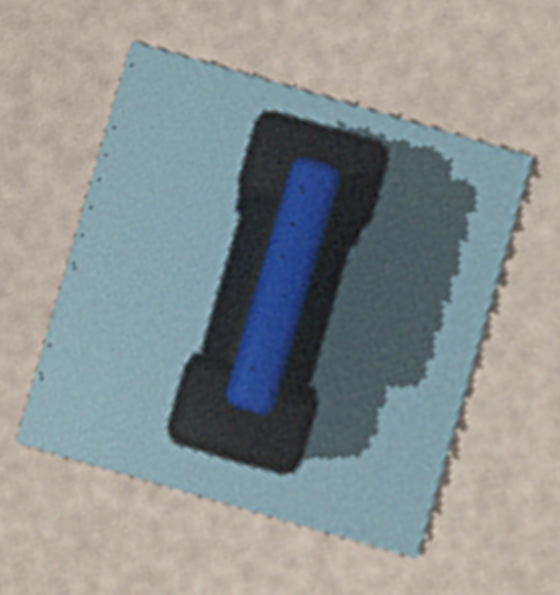

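```bash
python3 snap.py t26 top; python3 - <<'E'
from fit import *
a=cv2.imread('pics/top0.png')[:,:,::-1].copy(); b=cv2.imread('pics/t26.png')[:,:,::-1].copy()
for n,(lo,hi,p) in dict(capbottle=(6,14,(429,265)),brush=(50,75,(107,255)),green=(50,75,(460,202))).items():
    out=[]
    for im in(a,b):
        h=hsv(im).astype(int); m=(h[...,0]>=lo)&(h[...,0]<=hi)&(h[...,1]>110)&(h[...,2]>30); m=big(m,p,10); v,u=np.nonzero(m); out.append((u.mean().round(2),v.mean().round(2),len(u)))
    print(n,out)
save('t26z',b,(90,130,490,300),2)
E
```

```text
t26 t 36.3 [0.542  0.3292 0.2048] [179.9944   0.8917 -29.6846] F [-0.3228  0.317  -0.388 ] op 0.08558431663836473
capbottle [(np.float64(429.75), np.float64(264.9), 116), (np.float64(429.74), np.float64(264.88), 116)]
brush [(np.float64(106.41), np.float64(255.01), 476), (np.float64(107.55), np.float64(251.85), 370)]
green [(np.float64(459.71), np.float64(201.58), 1844), (np.float64(459.69), np.float64(201.55), 1841)]
```

View pics/t26z.png

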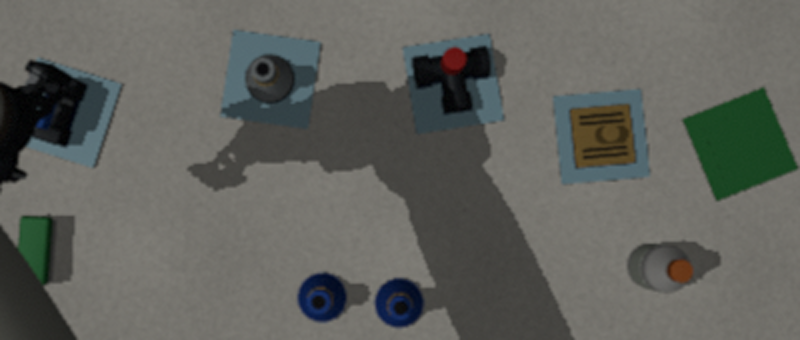

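```bash
python3 -c "
from workcell import bot
print(bot.job_done())"
```

```text
the job is handed in; nothing more can be done
None
```

All four fittings are on their own boards, upright and let go, and the job was handed in at about 36 s of the 109 s allowed. I placed them in the order spray head, tee, valve, strainer. Each was lowered until the wrist force showed contact (3–6 N) before I opened the gripper.

| Fitting | Offset from outline | Yaw error |
|---|---|---|
| Spray head | about 0.8 mm | of no account |
| Tee | about 0.6–1.6 mm toward +y | about 0.3° or less |
| Valve | about 1 mm | about 0.2° |
| Strainer | less than 0.5 mm | about 0.2° |

- **Tee:** its branch points as drawn. The wrist views gave a y offset of 0.6–1.5 mm and the top camera 1.6 mm. The top camera also showed about 1.2 mm in x, which the wrist views did not. I left it, because the tool had picked up a 0.9° tilt during the checking views and re-gripping could have made it worse.
- **Bystanders:** in the last top picture, the bottle and the green look-alike board were exactly where they started. The arm hid part of the brush, so its numbers don't compare directly, but the visible part had not moved and nothing went near it. The blue look-alike spray heads were not touched.

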